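# Load the swing tray under the instrument shelf and bolt it home

## Task

Clear the small stock off the desk into the swing tray under the clear instrument shelf. Draw the tray's bolt fully back, push the finger lip so that the tray swings right out to its stop, and stand every red-lidded pot in the white bay and every round lens case in the blue bay, all lid up and let go. Then swing the loaded tray gently all the way home and slide the bolt fully shut; leave the power box, the steel drum and the amber bottle where they are.

Things in the scene. Friction and masses are not known exactly. Their poses are not given: they have to be found in the camera images.
- stand: Instrument shelf, fixed: clear acrylic board 385 x 230 x 14 mm on four 16 mm steel posts, top 96 mm, underside 82 mm above the table. Origin: table height, on the axis of the post that is the tray's pivot pin; x points away from the robot (within 0.15 rad), y to its left. Board: x -30..200, y -30..355 mm. Bolt guide block, 34 mm high: x -95..-59, y 305..350 mm. Its place and heading vary.
- tray (a joint): Angle of the pale green swing tray about the pivot post, rad, anticlockwise from above: 0 = home under the shelf (stop), 1.5 = right out in front of it (stop). It stays where left; turning takes 0.2 N m plus 0.3 N m per rad/s (1 to 3 N at the lip). A shut bolt holds it home (play 0.02 rad) or keeps it from coming home. Tray frame = stand frame turned about the post by this angle.
- tray_mid (a point): Middle of the tray (tray x 52.5, y 140 mm, 8 mm above the table, the floor's height), axes those of the tray. Tray: 145 mm along its x, 190 along its y, rims and divider 15 mm above the table. A flat tab (tray x -92..-20, y 140..235 mm, top at 8 mm) at its free front corner carries the finger lip. It sweeps a circle of 270 mm about the post. Home, the bays are under the shelf; out, clear of it.
- lip (a point): Upturned finger lip on the tab: green plate with black edge, 75 mm long in tray y (140..215), 5 mm thick in tray x (-92.5..-87.5), top 68 mm above the table; the tab and lip always stand clear of the shelf board. Point: its middle, 47.5 mm above the table; tray axes. Push its inner side towards tray -x to swing out (67 mm free between lip and tray rim), its outer side towards +x to swing home.
- lug (a point): Middle of the gap between two steel lugs, 36 mm high, at the end of the tab (tray y 215..235 mm, at tray x -90 and -63), 22 mm above the table; tray axes. The shut bolt's rod stands in this gap, 21 mm wide. Nothing to grasp.
- bay_pots (a point): Centre of the floor of the bay with the white liner (next to the pivot post), 8 mm above the table; axes those of the tray. Inside 139 mm along tray x, 90 mm along tray y, rim 7 mm high.
- bay_lens (a point): Centre of the floor of the bay with the blue liner (at the free end), 8 mm above the table; axes those of the tray. Inside 139 mm along tray x, 90 mm along tray y, rim 7 mm high.
- bolt (a joint): Travel of the barrel bolt, m: 0 = fully shut (its 12 mm rod stands between the tray's lugs), 0.04 = fully drawn, end stops at both; it slides along the stand's y, drawn towards +y, with about 1.5 N of friction, and stays where it is left.
- bolt_grip (a point): The bolt's upright black grip with a red band, 14 mm across, its top 80 mm above the table; the point lies on its axis 62 mm above the table; axes those of the stand. Shut it stands at stand x -77, y 255 mm, and moves to y 295 mm. It can be pinched from above, best across the stand's x; the guide block beside it is 34 mm high.
- pot1_mid (a point): Pot of dye test strips, white with a red screw lid, round, 36 mm across, 30 mm high, about 40 g; may be absent. The point is its centre, 15 mm above its foot; z up when it stands lid up.
- pot2_mid (a point): Pot of dye test strips, white with a red screw lid, round, 36 mm across, 30 mm high, about 40 g; may be absent. The point is its centre, 15 mm above its foot; z up when it stands lid up.
- pot3_mid (a point): Pot of dye test strips, white with a red screw lid, round, 36 mm across, 30 mm high, about 40 g; may be absent. The point is its centre, 15 mm above its foot; z up when it stands lid up.
- lens1_mid (a point): Lens case, round, black with an aluminium lid, 44 mm across, 28 mm high, about 60 g; may be absent. The point is its centre, 14 mm above its foot; z up when it stands lid up.
- lens2_mid (a point): Lens case, round, black with an aluminium lid, 44 mm across, 28 mm high, about 60 g; may be absent. The point is its centre, 14 mm above its foot; z up when it stands lid up.
- power_box: Black power box, 120 x 160 x 74 mm, loose on the shelf; leave it. Origin: centre of its underside.
- drum: Stainless steel cotton drum, 94 mm across, 74 mm high, loose on the table; leave it. Origin: centre of its underside.
- amber_bottle: Amber glass bottle with a black cap, 36 mm across, 68 mm high, loose on the table; leave it. Origin: centre of its underside.

How it is judged:
On the way, in this order (a step that is already met when the one before it is completed fails the run):
1. the bolt is drawn fully back (value of joint bolt above 0.035 m), for 0.2 s.
2. the tray is swung right out to its stop (value of joint tray above 1.4 rad), for 0.2 s.
3. with the tray out, every pot stands in the white bay and every lens case in the blue bay, let go (value of joint tray above 1.2 rad and x of pot1_mid in the frame of bay_pots between -0.056 and 0.056 m and y of pot1_mid in the frame of bay_pots between -0.032 and 0.032 m and z of pot1_mid in the frame of bay_pots between 0.009 and 0.021 m and angle between each of pot1_mid, pot2_mid, pot3_mid, lens1_mid, lens2_mid's own z axis and vertical below 0.2 rad and linear speed of each of pot1, pot2, pot3, lens1, lens2 below 0.02 m/s and contact force between the fingers and pot1 below 0.1 N and x of pot2_mid in the frame of bay_pots between -0.056 and 0.056 m and y of pot2_mid in the frame of bay_pots between -0.032 and 0.032 m and z of pot2_mid in the frame of bay_pots between 0.009 and 0.021 m and contact force between the fingers and pot2 below 0.1 N and x of pot3_mid in the frame of bay_pots between -0.056 and 0.056 m and y of pot3_mid in the frame of bay_pots between -0.032 and 0.032 m and z of pot3_mid in the frame of bay_pots between 0.009 and 0.021 m and contact force between the fingers and pot3 below 0.1 N and x of lens1_mid in the frame of bay_lens between -0.052 and 0.052 m and y of lens1_mid in the frame of bay_lens between -0.028 and 0.028 m and z of lens1_mid in the frame of bay_lens between 0.008 and 0.02 m and contact force between the fingers and lens1 below 0.1 N and x of lens2_mid in the frame of bay_lens between -0.052 and 0.052 m and y of lens2_mid in the frame of bay_lens between -0.028 and 0.028 m and z of lens2_mid in the frame of bay_lens between 0.008 and 0.02 m and contact force between the fingers and lens2 below 0.1 N), for 0.3 s.
4. the loaded tray is swung home to its stop (value of joint tray below 0.03 rad), for 0.2 s.
At the end, for the whole second after the job is handed in: The tray is home (within 0.03 rad of its stop) and the bolt shut (within 5 mm of its stop); every pot present stands lid up wholly inside the white bay and every lens case lid up wholly inside the blue bay, within 0.2 rad of upright, at rest and released (value of joint tray below 0.03 rad and value of joint bolt below 0.005 m and x of pot1_mid in the frame of bay_pots between -0.056 and 0.056 m and y of pot1_mid in the frame of bay_pots between -0.032 and 0.032 m and z of pot1_mid in the frame of bay_pots between 0.009 and 0.021 m and angle between each of pot1_mid, pot2_mid, pot3_mid, lens1_mid, lens2_mid's own z axis and vertical below 0.2 rad and linear speed of each of pot1, pot2, pot3, lens1, lens2 below 0.02 m/s and contact force between the fingers and pot1 below 0.1 N and x of pot2_mid in the frame of bay_pots between -0.056 and 0.056 m and y of pot2_mid in the frame of bay_pots between -0.032 and 0.032 m and z of pot2_mid in the frame of bay_pots between 0.009 and 0.021 m and contact force between the fingers and pot2 below 0.1 N and x of pot3_mid in the frame of bay_pots between -0.056 and 0.056 m and y of pot3_mid in the frame of bay_pots between -0.032 and 0.032 m and z of pot3_mid in the frame of bay_pots between 0.009 and 0.021 m and contact force between the fingers and pot3 below 0.1 N and x of lens1_mid in the frame of bay_lens between -0.052 and 0.052 m and y of lens1_mid in the frame of bay_lens between -0.028 and 0.028 m and z of lens1_mid in the frame of bay_lens between 0.008 and 0.02 m and contact force between the fingers and lens1 below 0.1 N and x of lens2_mid in the frame of bay_lens between -0.052 and 0.052 m and y of lens2_mid in the frame of bay_lens between -0.028 and 0.028 m and z of lens2_mid in the frame of bay_lens between 0.008 and 0.02 m and contact force between the fingers and lens2 below 0.1 N); the robot touches nothing.
It fails at once if the tray is flung faster than 2 rad/s (not gently swung) (velocity of joint tray above 2 rad/s or velocity of joint tray below -2 rad/s).
It fails at once if the power box is moved more than 30 mm or tipped over (distance of power_box from where it was at the start of the episode above 0.03 m or angle between power_box's own z axis and vertical above 0.35 rad).
It fails at once if the steel drum is moved more than 30 mm or tipped over (distance of drum from where it was at the start of the episode above 0.03 m or angle between drum's own z axis and vertical above 0.35 rad).
It fails at once if the amber bottle is moved more than 30 mm or tipped over (distance of amber_bottle from where it was at the start of the episode above 0.03 m or angle between amber_bottle's own z axis and vertical above 0.35 rad).
Of pot1, pot2, pot3, lens1, lens2 only 3 to 5 are there at a start; the rules pass over those that are not, and their reading is None.
At some moment in a run one of pot1, pot2, pot3, lens1, lens2 may be knocked a few centimetres aside while the robot is not near it.
It also fails if it takes over 210 s, if anything falls off the work surface, if the arm or the gripper's body presses on something with over 40 N, if the wrist force passes 120 N, or if a joint passes its speed limit or range.

## Robot

A 6-joint arm with a two-finger parallel gripper is mounted at the origin on the work surface. World frame = base frame: x ahead of the robot, y to its left, z up, the work surface at z = 0. Lengths are in m, angles in rad, forces in N, time in s.
With the tool pointing down it reaches from about 0.325 to 0.775 m from the base axis. Payload 5.5 kg.
Tool frame: the origin (TCP) lies midway between the tips of the shut fingers; the grasp point (between the pads) lies 19 mm behind it (ctrl.pinch_z is the distance from the TCP to the grasp point, in m); x points along the fingers, z is the direction in which the jaws open and shut, and the axes are right-handed (so a half turn about x gives the same grasp; the last joint's range is limited). The gripper opens to 88 mm and grips with 3 to 60 N. Pads are 20 mm wide; open, the fingers measure 115 mm over their backs; the gripper's body (75 mm by 178 mm) begins 61 mm behind the grasp point.
Start: joints at [-1.227, 0.091, 1.231, -0, 1.82, -0.057], TCP at [0.234, -0.552, 0.223] pointing down, gripper open.
Joint ranges: [-2.87, 2.87], [-0.86, 2.18], [0.17, 2.46], [-1.51, 4.65], [0.06, 2.69], [-2.65, 2.65]. Speed limits (rad/s): [2.57, 2.57, 3.01, 3.14, 3.14, 3.14].

## Interface

Orientations are given as a unit quaternion [x, y, z, w].
In Python, from station import ctrl gives the robot as it stands. The module is installed in compiled form; this text tells all that it offers.
- The arm moves only by the tool carry_out, never from a script. Its argument "plan" is a list that holds one entry, the list of rows, each a list of 6 numbers: the shift along the tool's x, y, z in m, then the turn, a rotation vector about the tool's x, y, z in rad. In form: [[[dx, dy, dz, rx, ry, rz], ...]]. A call has 1 to 20 rows; each row is the pose to reach, as a shift and turn from the pose commanded when the call began, along the tool's axes at that moment; what a row does not reach only later rows make up. A row lasts 1/8 s, in which the tool goes at most 62.5 mm and 10.7 degrees, less where a joint would pass 70% of its speed; a pose out of reach is approached as far as the arm can. A call with a gripper value outside its range is refused whole. "fingers" is the gripper command: -1 is shut, 1 is fully open, values between are in proportion, set as the call begins (left out, the last holds). The fingers move at their own pace and stop on an object; "squeeze" is the grip in N (left out, the last holds). Time passes only in rows, so rows that repeat a pose let the fingers close. It gives the time, the measured TCP pose, the force and the opening at its end, in the units of the state.
- ctrl.get_state(): the state, without advancing time (a new reading comes with each control period).
- ctrl.capture(name): name is "scene" or "top"; returns the picture (400x640x3 uint8, blue, green, red); there is no depth.
- ctrl.get_calibration(name): a dict with "fx", "fy", "cx", "cy" (pixels), "world_from_camera" (4x4, takes a point from camera to world coordinates). Camera axes: x right, y up, looking along -z (the intrinsics and any distortion apply to the point x, -y, -z); pixel columns grow to the right and rows downward; lengths in m; the calibration is good to about 2 mm. A picture is of the moment at which its call begins. get_calibration takes no time and is no camera call.
- ctrl.finish_job(): hands the job in, once; it reports no verdict.
The state is a dict: "t": time; "qpos": joint angles; "joint_velocities": joint speeds; "joint_torque": joint torques, N m; "tcp_pos": TCP position; "tool_rot": TCP orientation; "force": force on the tool from outside, world axes, zero at the start; "ft_torque": the same for the moment, N m; "finger_gap": opening from 0.0 (shut) to 1.0 (fully open).
Only numpy, scipy, OpenCV 4.12 (cv2) and the standard library are available. Lean on these libraries where they do the work, as an engineer would, in place of code of your own. Each camera call takes 0.05 s, during which the arm holds its last target.

## Working session

There is one attempt and no reset: what is moved stays moved. The work goes in short steps, Python scripts to look and compute and a tool call to move; the robot and the scene stay as the last step left them, time stands still between calls to the robot, and variables do not carry over. Pictures are saved under pics/ and viewed, and the job is handed in when it is done.

Besides the shell and the picture viewer there is one more tool, called after "Request:" as name([rows], argument=value, ...), one row to a line, values as JSON. carry_out: Moves the arm, as the interface text tells. Its arguments: {"type":"object","properties":{"plan":{"type":"array","items":{"type":"array","items":{"type":"array","items":{"type":"number"}}}},"fingers":{"type":"number"},"squeeze":{"type":"number"}},"required":["plan"]}

```bash
mkdir -p pics; ls
python3 - <<'E'
from station import ctrl
import cv2, numpy as np
for n in("scene","top"):
    im=ctrl.capture(n); cv2.imwrite(f"pics/{n}0.png",im)
    c=ctrl.get_calibration(n); print(n,{k:(np.round(v,4).tolist() if not isinstance(v,str) else v) for k,v in c.items()})
s=ctrl.get_state(); print(s, ctrl.pinch_z)
E
```

```text
pics
scene {'fx': 495.65, 'fy': 495.65, 'cx': 321.0912, 'cy': 208.8699, 'world_from_camera': [[0.883, -0.4069, 0.234, 0.8745], [0.4693, 0.7726, -0.4275, -0.5114], [-0.0068, 0.4873, 0.8732, 1.137], [0.0, 0.0, 0.0, 1.0]]}
top {'fx': 479.2536, 'fy': 479.2536, 'cx': 324.1246, 'cy': 199.9339, 'world_from_camera': [[0.0235, 0.9887, -0.1481, 0.3909], [-0.9997, 0.024, 0.0016, 0.0132], [0.0051, 0.1481, 0.989, 1.4193], [0.0, 0.0, 0.0, 1.0]]}
{'t': 0.1, 'qpos': array([-1.22672478e+00,  9.17839552e-02,  1.23180202e+00, -1.44444369e-05,
        1.81978886e+00, -5.67176500e-02]), 'joint_velocities': array([-0.0010069 , -0.00053002, -0.00318381,  0.00357834, -0.00114448,
       -0.00122701]), 'joint_torque': array([ 4.09656175e-03, -4.47855127e+01, -4.07570171e+01,  7.01416167e-02,
        2.83405068e-02, -1.35510218e-04]), 'tcp_pos': array([ 0.23397818, -0.55219924,  0.22159907]), 'tool_rot': array([ 0.39084011,  0.59002887, -0.39009372,  0.58901344]), 'force': array([ 0.09682565, -0.51520784, -1.15521692]), 'ft_torque': array([ 0.04089013, -0.01219653,  0.00949274]), 'finger_gap': 1.0006320966660056} 0.0187
```

View pics/scene0.png

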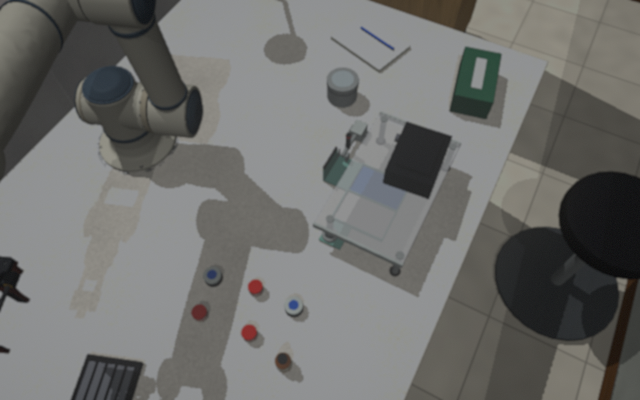

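View pics/top0.png

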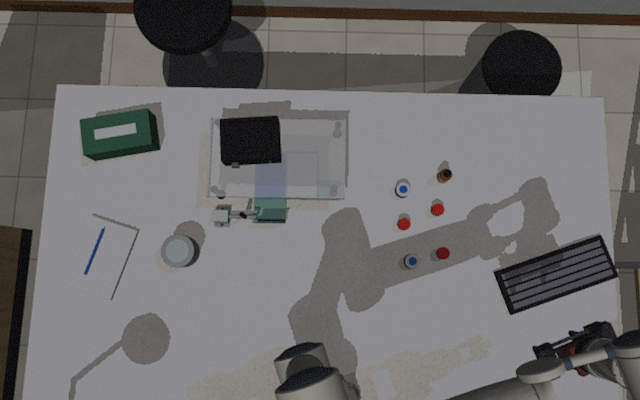

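Run:
```python
import cv2
t=cv2.imread("pics/top0.png"); 
cv2.imwrite("pics/t_a.png",cv2.resize(t[100:240,195:360],None,fx=4.8,fy=4.2,interpolation=cv2.INTER_CUBIC)[:590]) if 0 else cv2.imwrite("pics/t_a.png",cv2.resize(t[100:240,190:360],None,fx=4,fy=4,interpolation=cv2.INTER_CUBIC))
s=cv2.imread("pics/scene0.png")
cv2.imwrite("pics/s_a.png",cv2.resize(s[100:290,300:480],None,fx=3,fy=3,interpolation=cv2.INTER_CUBIC))
```

```text
(no output)
```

View pics/t_a.png

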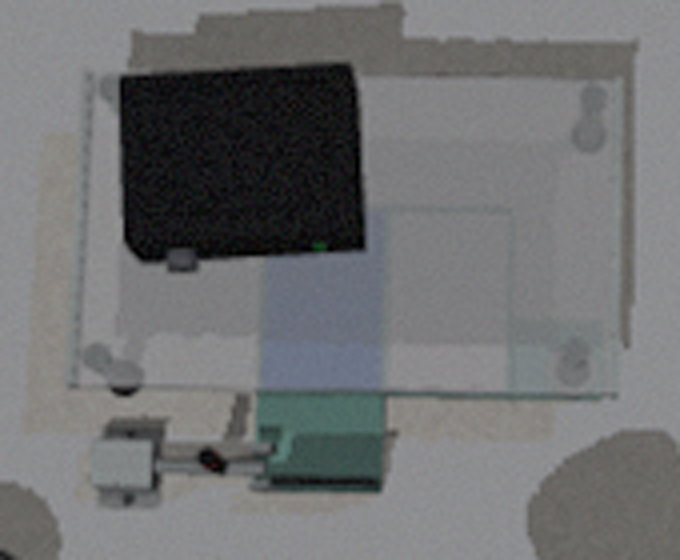

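View pics/s_a.png

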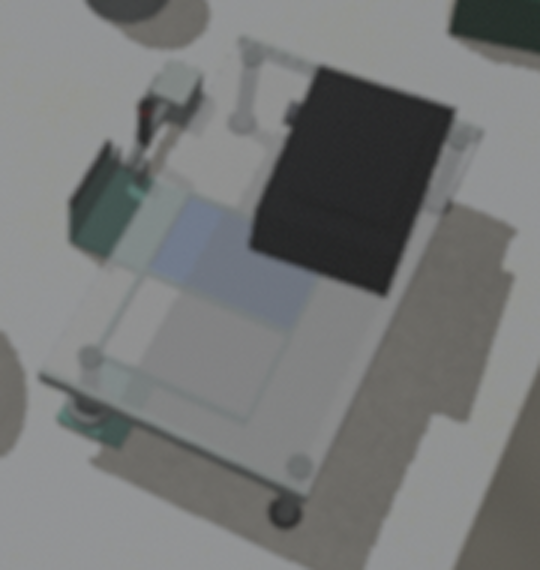

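```bash
cat > h.py <<'E'
import numpy as np, cv2
from scipy.spatial.transform import Rotation as R
from station import ctrl
def ray(n,u,v):
    c=ctrl.get_calibration(n);M=np.array(c["world_from_camera"])
    d=M[:3,:3]@np.array([(u-c["cx"])/c["fx"],-(v-c["cy"])/c["fy"],-1.0]);return M[:3,3],d
def onz(n,u,v,z):
    o,d=ray(n,u,v);return o+d*(z-o[2])/d[2]
def proj(n,p):
    c=ctrl.get_calibration(n);M=np.linalg.inv(np.array(c["world_from_camera"]))
    q=M[:3,:3]@np.asarray(p,float)+M[:3,3]
    return c["cx"]-c["fx"]*q[0]/q[2], c["cy"]+c["fy"]*q[1]/q[2]
def fit(S,W):
    S=np.array(S,float);W=np.array(W,float)
    a=S-S.mean(0);b=W-W.mean(0)
    th=np.arctan2((a[:,0]*b[:,1]-a[:,1]*b[:,0]).sum(),(a*b).sum())
    r=np.array([[np.cos(th),-np.sin(th)],[np.sin(th),np.cos(th)]])
    t=W.mean(0)-r@S.mean(0);return th,t,(r@S.T).T+t-W
def blobs(n,im,z,items=("red","blue","cap")):
    hsv=cv2.cvtColor(im,cv2.COLOR_BGR2HSV);out=[]
    m=((hsv[...,0]<8)|(hsv[...,0]>172))&(hsv[...,1]>120)&(hsv[...,2]>50)
    b=(hsv[...,0]>105)&(hsv[...,0]<125)&(hsv[...,1]>120)
    for nm,mm in(("red",m),("blue",b)):
        k,l,st,ce=cv2.connectedComponentsWithStats(mm.astype(np.uint8))
        for i in range(1,k):
            if st[i,4]>=15: out.append((nm,st[i,4],ce[i].round(1).tolist(),onz(n,*ce[i],.030 if nm=="red" else .028).round(4).tolist()))
    return out
E
python3 - <<'E'
from h import *
pts=[((-30,355),(70,388)),((-30,-30),(616,398)),((200,355),(88,72)),((200,-30),(622,78))]
W=[onz("top",190+p[0]/4,100+p[1]/4,.096)[:2] for _,p in pts]
th,t,res=fit([np.array(s)/1000 for s,_ in pts],W);print("top",th,t,(res*1000).round(1).tolist())
pts=[((-30,355),(240,40)),((-30,-30),(40,375)),((200,355),(483,130)),((200,-30),(308,497))]
W=[onz("scene",300+p[0]/3,100+p[1]/3,.096)[:2] for _,p in pts]
th,t,res=fit([np.array(s)/1000 for s,_ in pts],W);print("scene",th,t,(res*1000).round(1).tolist())
for z,(x,y) in((.08,(212,460)),(.068,(252,487)),(.068,(382,490))): print(z,onz("top",190+x/4,100+y/4,z))
for z,(x,y) in((.08,(146,103)),): print(z,onz("scene",300+x/3,100+y/3,z))
for n in("top","scene"):
    for b in blobs(n,cv2.imread(f"pics/{n}0.png"),0): print(n,b)
E
```

```text
top 0.007392872016928944 [ 0.6219883  -0.01684535] [[-0.1, 1.2], [0.5, -2.7], [1.0, 2.2], [-1.3, -0.7]]
scene 0.010099590233024917 [ 0.62915953 -0.0191246 ] [[-2.1, 3.2], [-0.4, -0.7], [0.5, -1.0], [2.0, -1.6]]
0.08 [0.54319694 0.23795666 0.08      ]
0.068 [0.5260379  0.21077245 0.068     ]
0.068 [0.52611934 0.11879541 0.068     ]
0.08 [0.54956399 0.2412282  0.08      ]
top ('red', np.int32(111), [437.5, 209.3], [0.5794, -0.3212, 0.03])
top ('red', np.int32(111), [403.7, 223.6], [0.5349, -0.2223, 0.03])
top ('red', np.int32(112), [442.7, 252.9], [0.4529, -0.3349, 0.03])
top ('red', np.int32(22), [572.0, 350.4], [0.189, -0.6946, 0.03])
top ('red', np.int32(23), [583.4, 373.2], [0.1283, -0.7232, 0.03])
top ('blue', np.int32(40), [402.9, 188.8], [0.6382, -0.2205, 0.028])
top ('blue', np.int32(99), [93.9, 251.1], [0.4341, 0.6708, 0.028])
top ('blue', np.int32(43), [412.1, 260.7], [0.4283, -0.2467, 0.028])
scene ('red', np.int32(143), [255.0, 286.5], [0.5384, -0.2266, 0.03])
scene ('red', np.int32(134), [198.8, 311.6], [0.4562, -0.3389, 0.03])
scene ('red', np.int32(169), [248.7, 332.0], [0.5827, -0.3252, 0.03])
scene ('blue', np.int32(33), [211.4, 274.2], [0.4292, -0.2485, 0.028])
scene ('blue', np.int32(50), [293.3, 304.5], [0.6393, -0.2222, 0.028])
```

```bash
cat >> h.py <<'E'
def tri(a,b):
    (o1,d1),(o2,d2)=ray("top",*a),ray("scene",*b)
    A=np.array([d1,-d2]).T;s=np.linalg.lstsq(A,o2-o1,rcond=None)[0]
    p,q=o1+s[0]*d1,o2+s[1]*d2;return ((p+q)/2).round(4),round(float(np.linalg.norm(p-q)),4)
def ja(yaw): # tool x down, jaw z along yaw
    x=np.array([0,0,-1.]);z=np.array([np.cos(yaw),np.sin(yaw),0]);return R.from_matrix(np.array([x,np.cross(z,x),z]).T)
def go(pos,yaw):
    s=ctrl.get_state();Rc=R.from_quat(s["tool_rot"])
    best=None
    z=Rc.as_matrix()[:,2];cy=np.arctan2(z[1],z[0])
    r=(Rc.inv()*ja(yaw)).as_rotvec();r2=(Rc.inv()*ja(yaw+np.pi)).as_rotvec()
    d=Rc.inv().apply(np.array(pos)-s["tcp_pos"])
    print("t",round(s["t"],2),"tcp",s["tcp_pos"].round(4),"yaw",cy.round(3),"q6",s["qpos"][5].round(2),"gap",round(s["finger_gap"],3),"F",s["force"].round(1))
    print("  d",d.round(4).tolist(),"r",r.round(3).tolist(),"| flip",r2.round(3).tolist())
E
python3 - <<'E'
from h import *
Z=lambda x,y:(190+x/4,100+y/4)
Y=lambda x,y:(300+x/3,100+y/3)
print("grip",tri(Z(212,460),Y(146,103)))
print("NL",tri(Z(70,388),Y(240,40)),"NR",tri(Z(616,398),Y(40,375)))
for p in((128,258),(364,248),(182,270)):print("box",onz("top",*Z(*p),.17), onz("top",*Z(*p),.096))
print("box sc",onz("scene",*Y(322,68),.17),onz("scene",*Y(252,245),.096))
go((.546,.2375,.13),np.pi/2)
E
```

```text
grip (array([0.5463, 0.2406, 0.0773]), 0.0069)
NL (array([0.593 , 0.341 , 0.0834]), 0.0039) NR (array([ 0.5951, -0.0439,  0.0825]), 0.0033)
box [0.66681247 0.28527317 0.17      ] [0.68315511 0.30138847 0.096     ]
box [0.6775004  0.12855767 0.17      ] [0.6944761  0.13539055 0.096     ]
box [0.65954646 0.24895974 0.17      ] [0.67545873 0.26292416 0.096     ]
box sc [0.68947993 0.27673875 0.17      ] [0.69731637 0.13915428 0.096     ]
t 0.1 tcp [ 0.234  -0.5522  0.2216] yaw -1.17 q6 -0.06 gap 1.001 F [ 0.1 -0.5 -1.2]
  d [0.0927, 0.5954, -0.6052] r [-2.741, -0.0, -0.002] | flip [0.401, -0.002, 0.0]
```

Run:
```python
from h import *
go((.546,.2385,.15),0.007)
```

```text
t 0.1 tcp [ 0.234  -0.5522  0.2216] yaw -1.17 q6 -0.06 gap 1.001 F [ 0.1 -0.5 -1.2]
  d [0.0727, 0.5958, -0.6062] r [-1.177, -0.002, -0.001] | flip [1.965, -0.001, 0.002]
```

Request:
carry_out([
  [[0.02, 0.15, -0.15, -0.3, 0, 0], [0.02, 0.15, -0.15, -0.3, 0, 0], [0.02, 0.15, -0.15, -0.3, 0, 0], [0.02, 0.15, -0.15, -0.3, 0, 0], [0.06, 0.3, -0.3, -0.6, 0, 0], [0.06, 0.3, -0.3, -0.6, 0, 0], [0.06, 0.3, -0.3, -0.6, 0, 0], [0.06, 0.3, -0.3, -0.6, 0, 0], [0.073, 0.45, -0.45, -0.9, 0, 0], [0.073, 0.45, -0.45, -0.9, 0, 0], [0.073, 0.45, -0.45, -0.9, 0, 0], [0.073, 0.45, -0.45, -0.9, 0, 0], [0.073, 0.596, -0.606, -1.177, -0.002, -0.001], [0.073, 0.596, -0.606, -1.177, -0.002, -0.001], [0.073, 0.596, -0.606, -1.177, -0.002, -0.001], [0.073, 0.596, -0.606, -1.177, -0.002, -0.001], [0.073, 0.596, -0.606, -1.177, -0.002, -0.001], [0.073, 0.596, -0.606, -1.177, -0.002, -0.001]],
], fingers=-0.05, squeeze=15)

```text
t: 2.35
tcp_pos: [0.5461, 0.2372, 0.1492]
tool_rot: [-0.003, 0.707, 0.001, 0.707]
force: [0.6, -0.7, 0.0]
finger_gap: 0.475
```

Run:
```python
from h import *
go((.546,.2385,.048),0.007)
for n in("scene","top"):
    im=ctrl.capture(n)
    cv2.imwrite(f"pics/{n}1.png",cv2.resize(im[80:300,290:500] if n=="scene" else im[90:270,190:400],None,fx=2.5,fy=2.5,interpolation=cv2.INTER_CUBIC))
```

```text
t 2.35 tcp [0.5461 0.2372 0.1492] yaw 0.007 q6 0.35 gap 0.475 F [ 0.6 -0.7  0. ]
  d [0.1012, 0.0015, -0.0001] r [-0.0, 0.0, 0.003] | flip [3.141, 0.004, -0.0]
```

View pics/scene1.png

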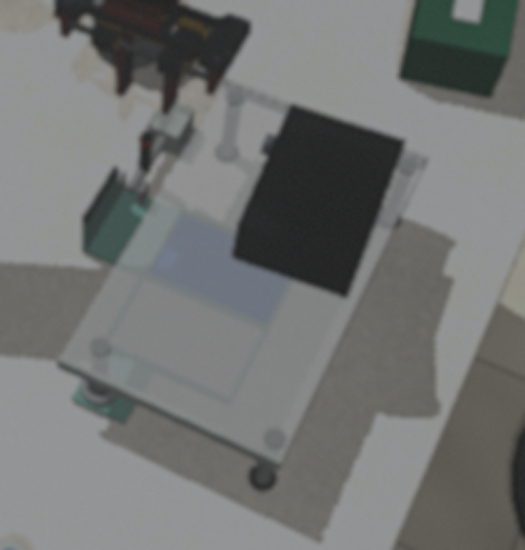

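View pics/top1.png

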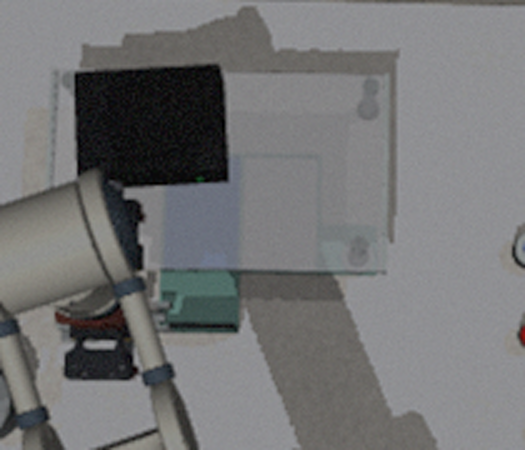

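Request:
carry_out([
  [[0.02, 0.001, 0, 0, 0, 0], [0.04, 0.0015, 0, 0, 0, 0], [0.055, 0.0015, 0, 0, 0, 0], [0.07, 0.0015, 0, 0, 0, 0], [0.08, 0.0015, 0, 0, 0, 0], [0.09, 0.0015, 0, 0, 0, 0], [0.1, 0.0015, 0, 0, 0, 0], [0.1, 0.0015, 0, 0, 0, 0]],
])

```text
t: 3.45
tcp_pos: [0.5461, 0.2392, 0.0486]
tool_rot: [-0.003, 0.707, 0.002, 0.707]
force: [0.6, -0.1, -0.1]
finger_gap: 0.474
```

Request:
carry_out([
  [[0, 0, 0, 0, 0, 0], [0, 0, 0, 0, 0, 0], [0, 0, 0, 0, 0, 0], [0, 0, 0, 0, 0, 0], [0, 0, 0, 0, 0, 0], [0, 0, 0, 0, 0, 0]],
], fingers=-1)

```text
t: 4.2
tcp_pos: [0.5468, 0.2394, 0.0501]
tool_rot: [-0.003, 0.706, 0.002, 0.708]
force: [-0.5, 0.6, 2.3]
finger_gap: 0.159
```

Request:
carry_out([
  [[0, 0.005, 0, 0, 0, 0], [0, 0.01, 0, 0, 0, 0], [0, 0.016, 0, 0, 0, 0], [0, 0.022, 0, 0, 0, 0], [0, 0.028, 0, 0, 0, 0], [0, 0.033, 0, 0, 0, 0], [0, 0.037, 0, 0, 0, 0], [0, 0.04, 0, 0, 0, 0], [0, 0.042, 0, 0, 0, 0], [0, 0.043, 0, 0, 0, 0], [0, 0.043, 0, 0, 0, 0], [0, 0.043, 0, 0, 0, 0]],
])

```text
t: 5.7
tcp_pos: [0.5466, 0.278, 0.0499]
tool_rot: [-0.005, 0.707, -0.002, 0.707]
force: [-2.4, -16.2, 9.0]
finger_gap: 0.154
```

Request:
carry_out([
  [[0, -0.003, 0, 0, 0, 0], [0, -0.003, 0, 0, 0, 0], [0, -0.003, 0, 0, 0, 0], [-0.02, -0.003, 0, 0, 0, 0], [-0.05, -0.003, 0, 0, 0, 0], [-0.1, -0.003, 0, 0, 0, 0], [-0.1, -0.003, 0, 0, 0, 0]],
], fingers=-0.1)

```text
t: 6.58
tcp_pos: [0.5484, 0.2809, 0.1572]
tool_rot: [-0.002, 0.703, 0.004, 0.711]
force: [0.5, 0.5, -0.7]
finger_gap: 0.449
```

Run:
```python
from h import *
go((.563,.161,.15),-1.563)
```

```text
t 6.58 tcp [0.5484 0.2809 0.1572] yaw 0.007 q6 0.41 gap 0.449 F [ 0.5  0.5 -0.7]
  d [0.0071, -0.12, 0.0137] r [1.57, 0.007, -0.011] | flip [-1.571, 0.011, 0.007]
```

Request:
carry_out([
  [[0.0, -0.06, 0.007, 0.8, 0.004, -0.006], [0.0, -0.06, 0.007, 0.8, 0.004, -0.006], [0.0, -0.06, 0.007, 0.8, 0.004, -0.006], [0.0, -0.06, 0.007, 0.8, 0.004, -0.006], [0.0, -0.06, 0.007, 0.8, 0.004, -0.006], [0.007, -0.12, 0.0137, 1.57, 0.007, -0.011], [0.007, -0.12, 0.0137, 1.57, 0.007, -0.011], [0.007, -0.12, 0.0137, 1.57, 0.007, -0.011], [0.007, -0.12, 0.0137, 1.57, 0.007, -0.011], [0.007, -0.12, 0.0137, 1.57, 0.007, -0.011], [0.007, -0.12, 0.0137, 1.57, 0.007, -0.011], [0.007, -0.12, 0.0137, 1.57, 0.007, -0.011]],
], fingers=-1)

```text
t: 8.07
tcp_pos: [0.5606, 0.1597, 0.1428]
tool_rot: [0.494, 0.504, -0.501, 0.501]
force: [1.6, 0.2, -0.4]
finger_gap: 0.006
```

Run:
```python
from h import *
go((.563,.161,.035),-1.563)
im=ctrl.capture("scene");cv2.imwrite("pics/scene2.png",cv2.resize(im[80:300,290:500],None,fx=2.5,fy=2.5,interpolation=cv2.INTER_CUBIC))
```

```text
t 8.07 tcp [0.5606 0.1597 0.1428] yaw -1.561 q6 1.78 gap 0.006 F [ 1.6  0.2 -0.4]
  d [0.1078, 0.0035, -0.0017] r [0.002, 0.004, 0.01] | flip [-3.139, -0.016, 0.007]
```

View pics/scene2.png

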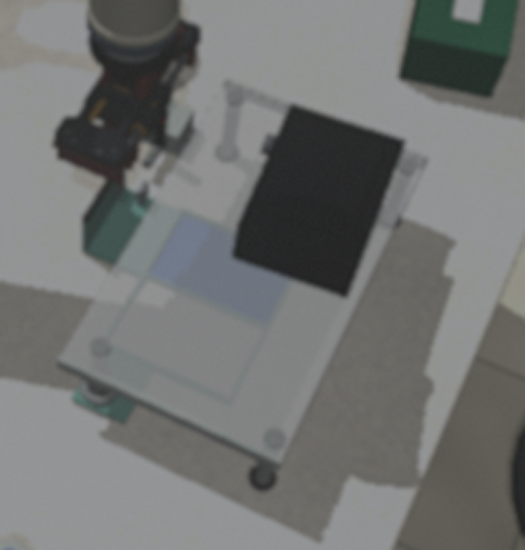

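Request:
carry_out([
  [[0.03, 0.0035, -0.0017, 0.002, 0.004, 0.01], [0.05, 0.0035, -0.0017, 0.002, 0.004, 0.01], [0.065, 0.0035, -0.0017, 0.002, 0.004, 0.01], [0.08, 0.0035, -0.0017, 0.002, 0.004, 0.01], [0.095, 0.0035, -0.0017, 0.002, 0.004, 0.01], [0.107, 0.0035, -0.0017, 0.002, 0.004, 0.01], [0.107, 0.0035, -0.0017, 0.002, 0.004, 0.01]],
])

```text
t: 9.0
tcp_pos: [0.5624, 0.1607, 0.0344]
tool_rot: [0.498, 0.502, -0.499, 0.501]
force: [-0.4, 0.5, -0.1]
finger_gap: 0.005
```

```bash
cat >> h.py <<'E'
P=np.array([.6245,-.016]);TH=.007
def tw(tx,ty,a):
    a=a+TH;return P+np.array([np.cos(a)*tx-np.sin(a)*ty,np.sin(a)*tx+np.cos(a)*ty])
def arc(angs,txs,ty,z,yaw0,every=1):
    s=ctrl.get_state();Rc=R.from_quat(s["tool_rot"])
    print("tcp",s["tcp_pos"].round(4))
    rows=[]
    for a,tx in zip(angs,txs):
        d=Rc.inv().apply(np.r_[tw(tx,ty,a),z]-s["tcp_pos"]);r=(Rc.inv()*ja(yaw0+TH+a)).as_rotvec()
        rows.append([round(float(v),3) for v in np.r_[d,r]])
    print(rows)
E
python3 - <<'E'
from h import *
n=20
arc(np.linspace(0.0,.62,n+1)[1:],np.clip(np.linspace(-60,-78,6)[1:],-78,0).tolist()and[-.064,-.068,-.072,-.075]+[-.078]*16,.177,.035,-np.pi/2)
E
```

```text
tcp [0.5624 0.1607 0.0344]
[[-0.001, -0.009, 0.002, -0.032, 0.001, 0.003], [-0.001, -0.018, 0.005, -0.063, 0.001, 0.003], [-0.001, -0.027, 0.008, -0.094, 0.001, 0.003], [-0.0, -0.035, 0.011, -0.125, 0.001, 0.003], [-0.0, -0.043, 0.014, -0.156, 0.001, 0.003], [-0.0, -0.048, 0.018, -0.187, 0.001, 0.003], [-0.0, -0.053, 0.021, -0.218, 0.001, 0.003], [-0.0, -0.058, 0.025, -0.249, 0.001, 0.003], [-0.0, -0.063, 0.029, -0.28, 0.0, 0.003], [-0.0, -0.067, 0.032, -0.311, 0.0, 0.003], [-0.0, -0.072, 0.037, -0.342, 0.0, 0.003], [-0.0, -0.076, 0.041, -0.373, 0.0, 0.003], [-0.0, -0.08, 0.045, -0.404, 0.0, 0.003], [-0.0, -0.084, 0.049, -0.435, 0.0, 0.003], [-0.0, -0.088, 0.054, -0.466, 0.0, 0.003], [-0.0, -0.092, 0.059, -0.497, 0.0, 0.003], [-0.0, -0.095, 0.064, -0.528, 0.0, 0.003], [-0.0, -0.099, 0.068, -0.559, 0.0, 0.003], [-0.0, -0.102, 0.073, -0.59, 0.0, 0.003], [-0.0, -0.105, 0.079, -0.621, 0.0, 0.003]]
```

Request:
carry_out([
  [[0, -0.009, 0.002, -0.032, 0, 0], [0, -0.018, 0.005, -0.063, 0, 0], [0, -0.027, 0.008, -0.094, 0, 0], [0, -0.035, 0.011, -0.125, 0, 0], [0, -0.043, 0.014, -0.156, 0, 0], [0, -0.048, 0.018, -0.187, 0, 0], [0, -0.053, 0.021, -0.218, 0, 0], [0, -0.058, 0.025, -0.249, 0, 0], [0, -0.063, 0.029, -0.28, 0, 0], [0, -0.067, 0.032, -0.311, 0, 0], [0, -0.072, 0.037, -0.342, 0, 0], [0, -0.076, 0.041, -0.373, 0, 0], [0, -0.08, 0.045, -0.404, 0, 0], [0, -0.084, 0.049, -0.435, 0, 0], [0, -0.088, 0.054, -0.466, 0, 0], [0, -0.092, 0.059, -0.497, 0, 0], [0, -0.095, 0.064, -0.528, 0, 0], [0, -0.099, 0.068, -0.559, 0, 0], [0, -0.102, 0.073, -0.59, 0, 0], [0, -0.105, 0.079, -0.621, 0, 0]],
])

```text
t: 11.5
tcp_pos: [0.458, 0.0813, 0.0356]
tool_rot: [0.321, 0.631, -0.321, 0.63]
force: [0.4, 0.9, 1.0]
finger_gap: 0.006
```

Run:
```python
from h import *
n=20
arc(np.linspace(.62,1.24,n+1)[1:],[-.078]*20,.177,.035,-np.pi/2)
im=ctrl.capture("top");cv2.imwrite("pics/top3.png",cv2.resize(im[90:290,170:460],None,fx=2.5,fy=2.5,interpolation=cv2.INTER_CUBIC))
```

```text
tcp [0.458  0.0813 0.0356]
[[0.001, -0.006, 0.002, -0.029, -0.001, 0.001], [0.001, -0.011, 0.005, -0.06, -0.001, 0.001], [0.001, -0.016, 0.007, -0.091, -0.001, 0.001], [0.001, -0.022, 0.01, -0.122, -0.001, 0.001], [0.001, -0.027, 0.014, -0.153, -0.001, 0.001], [0.001, -0.032, 0.017, -0.184, -0.001, 0.001], [0.001, -0.037, 0.02, -0.215, -0.001, 0.001], [0.001, -0.041, 0.024, -0.246, -0.001, 0.001], [0.001, -0.046, 0.028, -0.277, -0.001, 0.001], [0.001, -0.051, 0.032, -0.308, -0.001, 0.001], [0.001, -0.055, 0.036, -0.339, -0.001, 0.001], [0.001, -0.059, 0.04, -0.37, -0.001, 0.001], [0.001, -0.064, 0.044, -0.401, -0.001, 0.001], [0.001, -0.068, 0.049, -0.432, -0.001, 0.001], [0.001, -0.071, 0.053, -0.463, -0.001, 0.001], [0.001, -0.075, 0.058, -0.494, -0.001, 0.001], [0.001, -0.079, 0.063, -0.525, -0.001, 0.001], [0.001, -0.082, 0.067, -0.556, -0.001, 0.001], [0.001, -0.086, 0.072, -0.587, -0.001, 0.001], [0.001, -0.089, 0.078, -0.618, -0.001, 0.001]]
```

View pics/top3.png

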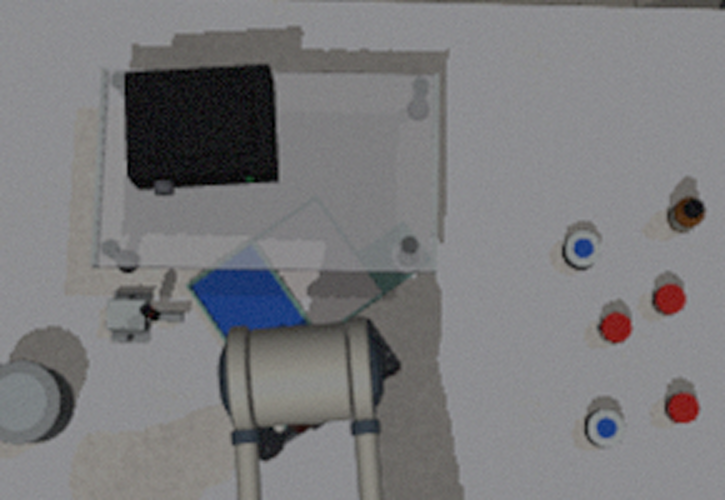

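The tray is swinging out (blue bay emerging at zoomed (250,300)); objects still at right.

Request:
carry_out([
  [[0.001, -0.006, 0.002, -0.029, 0, 0], [0.001, -0.011, 0.005, -0.06, 0, 0], [0.001, -0.016, 0.007, -0.091, 0, 0], [0.001, -0.022, 0.01, -0.122, 0, 0], [0.001, -0.027, 0.014, -0.153, 0, 0], [0.001, -0.032, 0.017, -0.184, 0, 0], [0.001, -0.037, 0.02, -0.215, 0, 0], [0.001, -0.041, 0.024, -0.246, 0, 0], [0.001, -0.046, 0.028, -0.277, 0, 0], [0.001, -0.051, 0.032, -0.308, 0, 0], [0.001, -0.055, 0.036, -0.339, 0, 0], [0.001, -0.059, 0.04, -0.37, 0, 0], [0.001, -0.064, 0.044, -0.401, 0, 0], [0.001, -0.068, 0.049, -0.432, 0, 0], [0.001, -0.071, 0.053, -0.463, 0, 0], [0.001, -0.075, 0.058, -0.494, 0, 0], [0.001, -0.079, 0.063, -0.525, 0, 0], [0.001, -0.082, 0.067, -0.556, 0, 0], [0.001, -0.086, 0.072, -0.587, 0, 0], [0.001, -0.089, 0.078, -0.618, 0, 0]],
])

```text
t: 14.05
tcp_pos: [0.4317, -0.0338, 0.0346]
tool_rot: [0.114, 0.698, -0.114, 0.697]
force: [-0.0, 1.3, 1.6]
finger_gap: 0.008
```

Run:
```python
from h import *
n=12
arc(np.linspace(1.24,1.55,n+1)[1:],[-.078]*12,.177,.035,-np.pi/2)
```

```text
tcp [ 0.4317 -0.0338  0.0346]
[[-0.0, -0.004, 0.002, -0.026, -0.002, -0.0], [-0.0, -0.009, 0.004, -0.052, -0.002, -0.0], [-0.0, -0.013, 0.007, -0.078, -0.002, -0.0], [-0.0, -0.018, 0.009, -0.104, -0.002, -0.0], [-0.0, -0.022, 0.012, -0.13, -0.002, -0.0], [-0.0, -0.026, 0.014, -0.156, -0.002, -0.0], [-0.0, -0.03, 0.017, -0.181, -0.002, -0.0], [-0.0, -0.034, 0.02, -0.207, -0.002, -0.0], [-0.0, -0.038, 0.023, -0.233, -0.002, -0.0], [-0.0, -0.042, 0.026, -0.259, -0.002, -0.0], [-0.0, -0.046, 0.029, -0.285, -0.001, -0.0], [-0.0, -0.05, 0.032, -0.311, -0.001, -0.0]]
```

Request:
carry_out([
  [[0, -0.004, 0.002, -0.026, 0, 0], [0, -0.009, 0.004, -0.052, 0, 0], [0, -0.013, 0.007, -0.078, 0, 0], [0, -0.018, 0.009, -0.104, 0, 0], [0, -0.022, 0.012, -0.13, 0, 0], [0, -0.026, 0.014, -0.156, 0, 0], [0, -0.03, 0.017, -0.181, 0, 0], [0, -0.034, 0.02, -0.207, 0, 0], [0, -0.038, 0.023, -0.233, 0, 0], [0, -0.042, 0.026, -0.259, 0, 0], [0, -0.046, 0.029, -0.285, 0, 0], [0, -0.048, 0.03, -0.29, 0, 0], [0, -0.048, 0.03, -0.29, 0, 0], [0, -0.048, 0.03, -0.29, 0, 0]],
])

```text
t: 15.8
tcp_pos: [0.4414, -0.0788, 0.0348]
tool_rot: [0.018, 0.711, -0.003, 0.703]
force: [-19.6, 41.6, 18.3]
finger_gap: 0.006
```

Request:
carry_out([
  [[0, 0.006, 0, 0, 0, 0], [0, 0.015, -0.002, 0, 0, 0], [-0.03, 0.015, -0.002, 0, 0, 0], [-0.09, 0.015, 0, 0, 0, 0], [-0.15, 0, 0, 0, 0, 0], [-0.17, -0.06, 0, 0, 0, 0], [-0.17, -0.12, 0, 0, 0, 0], [-0.17, -0.18, 0, 0, 0, 0], [-0.17, -0.24, 0, 0, 0, 0], [-0.17, -0.28, 0, 0, 0, 0], [-0.17, -0.28, 0, 0, 0, 0]],
], fingers=1)

```text
t: 17.18
tcp_pos: [0.434, -0.3717, 0.204]
tool_rot: [0.014, 0.708, -0.014, 0.706]
force: [0.5, 0.3, 0.7]
finger_gap: 1.005
```

Run:
```python
from h import *
im=ctrl.capture("top");cv2.imwrite("pics/top4.png",cv2.resize(im[90:290,170:460],None,fx=2.7,fy=2.7,interpolation=cv2.INTER_CUBIC))
im2=ctrl.capture("scene");cv2.imwrite("pics/scene4.png",cv2.resize(im2[80:380,180:480],None,fx=2,fy=2,interpolation=cv2.INTER_CUBIC))
cv2.imwrite("pics/top4r.png",im);cv2.imwrite("pics/scene4r.png",im2)
for n,i in(("top",im),("scene",im2)):
    for b in blobs(n,i,0): print(n,b)
```

```text
top ('red', np.int32(110), [437.5, 209.2], [0.5795, -0.3212, 0.03])
top ('red', np.int32(107), [415.9, 220.7], [0.5445, -0.2579, 0.03])
top ('red', np.int32(116), [442.6, 252.7], [0.4534, -0.3348, 0.03])
top ('blue', np.int32(40), [402.9, 188.8], [0.6382, -0.2205, 0.028])
top ('blue', np.int32(100), [93.9, 251.2], [0.4338, 0.6709, 0.028])
top ('blue', np.int32(1398), [309.2, 253.8], [0.4411, 0.0505, 0.028])
top ('blue', np.int32(43), [412.1, 260.7], [0.4283, -0.2467, 0.028])
scene ('red', np.int32(135), [250.2, 301.0], [0.5473, -0.2622, 0.03])
scene ('red', np.int32(154), [198.8, 311.6], [0.4562, -0.3389, 0.03])
scene ('red', np.int32(142), [248.8, 332.1], [0.583, -0.3253, 0.03])
scene ('blue', np.int32(1317), [279.8, 186.7], [0.45, 0.0399, 0.028])
scene ('blue', np.int32(46), [211.4, 274.1], [0.4291, -0.2484, 0.028])
scene ('blue', np.int32(51), [293.2, 304.5], [0.6391, -0.2222, 0.028])
```

View pics/top4.png

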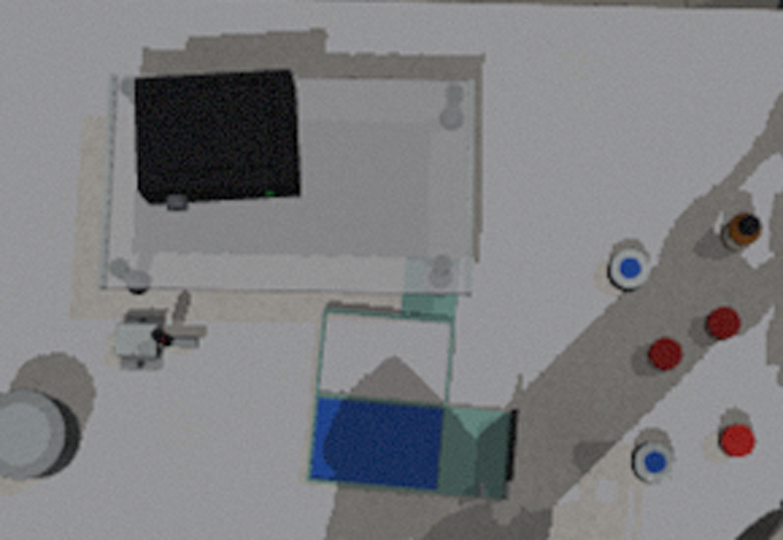

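View pics/scene4.png

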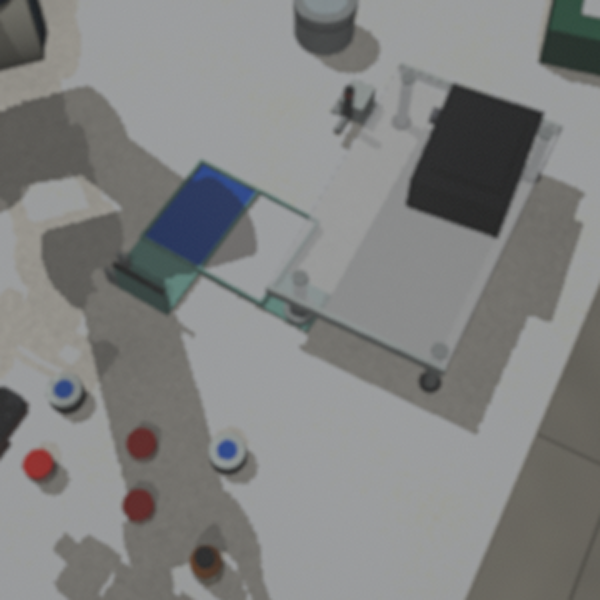

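Run:
```python
from h import *
print(onz("top",309.2,253.8,.008),onz("scene",279.8,186.7,.008))
T=lambda x,y:(170+x/2.7,90+y/2.7)
S=lambda x,y:(180+x/2,80+y/2)
# tray outer corners at rim z .015: far-left(322,308) far-right(453,317) near-left(309,481)
pr=[((125,45),(324,308)),((-20,45),(453,318)),((125,235),(309,480))]
W=[onz("top",*T(*p),.015)[:2] for _,p in pr]
print(fit([np.array(a)/1000 for a,_ in pr],W))
pr=[((125,45),(318,218)),((-20,45),(266,303)),((125,235),(202,162))]
W=[onz("scene",*S(*p),.015)[:2] for _,p in pr]
print(fit([np.array(a)/1000 for a,_ in pr],W))
for a in (1.45,1.5):print(a,tw(.0525,.0933,a),tw(.0525,.1867,a))
```

```text
[0.44182432 0.05087564 0.008     ] [0.44229442 0.04990466 0.008     ]
(np.float64(1.5198736009495988), array([ 0.62589805, -0.01443228]), array([[ 0.00088042,  0.00112093],
       [ 0.00112623, -0.00216698],
       [-0.00200665,  0.00104605]]))
(np.float64(1.5398602758200504), array([ 0.63263548, -0.01217757]), array([[ 0.0039471,  0.0007982],
       [ 0.0005073, -0.0013552],
       [-0.0044544,  0.000557 ]]))
1.45 [0.53776487 0.04675474] [0.44496896 0.05736039]
1.5 [0.53473684 0.04234136] [0.44152684 0.0482959 ]
```

```bash
sed -i 's/^P=.*/P=np.array([.6247,-.014]);TH=.007/' h.py
cat >> h.py <<'E'
def bay(k,x,y,a=1.5): return tw(.0525+x,(.0933 if k=="p" else .1867)+y,a)
E
python3 - <<'E'
from h import *
go((.4287,-.2476,.08),-.064)
go((.4287,-.2476,.010),-.064)
for x in(-.03,.03):print(bay("l",x,0))
for x,y in((-.044,.02),(0,-.01),(.044,.02)):print(bay("p",x,y))
E
```

```text
t 17.27 tcp [ 0.435  -0.369   0.2048] yaw -0.037 q6 -0.73 gap 1.003 F [ 0.3  0.6 -0.5]
  d [0.1248, 0.1211, -0.0106] r [0.027, -0.001, 0.0] | flip [-3.114, -0.0, -0.001]
t 17.27 tcp [ 0.435  -0.369   0.2048] yaw -0.037 q6 -0.73 gap 1.003 F [ 0.3  0.6 -0.5]
  d [0.1948, 0.1211, -0.0106] r [0.027, -0.001, 0.0] | flip [-3.114, -0.0, -0.001]
[0.43981425 0.02035692]
[0.44363943 0.08023487]
[0.51217239 0.00170593]
[0.54491649 0.04370383]
[0.51778266 0.08952691]
```

Request:
carry_out([
  [[0.03, 0.05, -0.01, 0.027, 0, 0], [0.06, 0.1, -0.01, 0.027, 0, 0], [0.09, 0.121, -0.0105, 0.027, 0, 0], [0.12, 0.121, -0.0105, 0.027, 0, 0], [0.13, 0.121, -0.0105, 0.027, 0, 0], [0.13, 0.121, -0.0105, 0.027, 0, 0], [0.13, 0.121, -0.0105, 0.027, 0, 0]],
], fingers=0.5)

```text
t: 18.15
tcp_pos: [0.4297, -0.2481, 0.0766]
tool_rot: [0.022, 0.706, -0.023, 0.707]
force: [0.3, 0.0, -0.5]
finger_gap: 0.75
```

Run:
```python
from h import *
go((.4287,-.2476,.010),-.064)
```

```text
t 18.15 tcp [ 0.4297 -0.2481  0.0766] yaw -0.063 q6 -0.53 gap 0.75 F [ 0.3  0.  -0.5]
  d [0.0666, 0.0006, -0.0012] r [0.001, 0.002, 0.002] | flip [-3.141, -0.003, 0.003]
```

Request:
carry_out([
  [[0.02, 0.0005, -0.001, 0, 0, 0], [0.04, 0.0005, -0.001, 0, 0, 0], [0.055, 0.0005, -0.001, 0, 0, 0], [0.066, 0.0005, -0.001, 0, 0, 0], [0.066, 0.0005, -0.001, 0, 0, 0], [0.066, 0.0005, -0.001, 0, 0, 0]],
])

```text
t: 18.9
tcp_pos: [0.4284, -0.2474, 0.0096]
tool_rot: [0.022, 0.707, -0.023, 0.707]
force: [0.0, 0.1, 0.5]
finger_gap: 0.75
```

Request:
carry_out([
  [[0, 0, 0, 0, 0, 0], [0, 0, 0, 0, 0, 0], [0, 0, 0, 0, 0, 0], [0, 0, 0, 0, 0, 0], [0, 0, 0, 0, 0, 0], [-0.02, 0, 0, 0, 0, 0], [-0.05, 0, 0, 0, 0, 0], [-0.09, 0, 0, 0, 0, 0], [-0.1, 0, 0, 0, 0, 0], [-0.1, 0, 0, 0, 0, 0]],
], fingers=-1, squeeze=15)

```text
t: 20.15
tcp_pos: [0.4281, -0.2472, 0.1086]
tool_rot: [0.022, 0.707, -0.022, 0.707]
force: [-0.9, -0.5, -1.5]
finger_gap: 0.495
```

Run:
```python
from h import *
go((.4398,.0204,.11),-.064)
```

```text
t 20.15 tcp [ 0.4281 -0.2472  0.1086] yaw -0.063 q6 -0.53 gap 0.495 F [-0.9 -0.5 -1.5]
  d [-0.0016, 0.2678, -0.0052] r [0.001, -0.0, 0.001] | flip [-3.141, -0.001, -0.0]
```

Request:
carry_out([
  [[0, 0.04, 0, 0, 0, 0], [0, 0.08, -0.002, 0, 0, 0], [0, 0.125, -0.003, 0, 0, 0], [0, 0.17, -0.004, 0, 0, 0], [0, 0.215, -0.005, 0, 0, 0], [0, 0.25, -0.005, 0, 0, 0], [0, 0.268, -0.005, 0, 0, 0], [0, 0.268, -0.005, 0, 0, 0], [0.02, 0.268, -0.005, 0, 0, 0], [0.04, 0.268, -0.005, 0, 0, 0], [0.04, 0.268, -0.005, 0, 0, 0]],
])

```text
t: 21.52
tcp_pos: [0.438, 0.0198, 0.0654]
tool_rot: [0.023, 0.709, -0.023, 0.705]
force: [-0.2, -0.3, -0.2]
finger_gap: 0.498
```

Run:
```python
from h import *
go((.4398,.0204,.0185),-.064)
```

```text
t 21.52 tcp [0.438  0.0198 0.0654] yaw -0.065 q6 0.03 gap 0.498 F [-0.2 -0.3 -0.2]
  d [0.0469, 0.0008, 0.002] r [-0.001, -0.006, 0.001] | flip [3.141, 0.001, 0.01]
```

Request:
carry_out([
  [[0.015, 0.001, 0.002, 0, -0.005, 0], [0.028, 0.001, 0.002, 0, -0.005, 0], [0.038, 0.001, 0.002, 0, -0.005, 0], [0.044, 0.001, 0.002, 0, -0.005, 0], [0.047, 0.001, 0.002, 0, -0.005, 0], [0.047, 0.001, 0.002, 0, -0.005, 0], [0.047, 0.001, 0.002, 0, -0.005, 0]],
])

```text
t: 22.4
tcp_pos: [0.4423, 0.0215, 0.0223]
tool_rot: [0.022, 0.705, -0.022, 0.709]
force: [0.5, -0.6, -0.9]
finger_gap: 0.493
```

Request:
carry_out([
  [[0, 0, 0, 0, 0, 0], [0, 0, 0, 0, 0, 0], [0, 0, 0, 0, 0, 0], [-0.01, 0, 0, 0, 0, 0], [-0.04, 0, 0, 0, 0, 0], [-0.09, 0, 0, 0, 0, 0], [-0.13, 0, 0, 0, 0, 0], [-0.13, -0.06, 0.04, 0, 0, 0], [-0.13, -0.12, 0.09, 0, 0, 0], [-0.13, -0.18, 0.14, 0, 0, 0], [-0.13, -0.225, 0.19, 0, 0, 0], [-0.13, -0.225, 0.21, 0, 0, 0], [-0.13, -0.225, 0.21, 0, 0, 0]],
], fingers=0.5)

```text
t: 24.02
tcp_pos: [0.6379, -0.2185, 0.1474]
tool_rot: [0.024, 0.708, -0.023, 0.706]
force: [0.3, 0.8, -1.0]
finger_gap: 0.747
```

Run:
```python
from h import *
for n in("top","scene"):
    for b in blobs(n,ctrl.capture(n),0): print(n,b)
go((.6387,-.2214,.075),-.064)
go((.6387,-.2214,.010),-.064)
```

```text
top ('red', np.int32(61), [435.4, 208.1], [0.5829, -0.3154, 0.03])
top ('red', np.int32(101), [416.0, 220.1], [0.5462, -0.2584, 0.03])
top ('red', np.int32(116), [442.6, 252.7], [0.4534, -0.3348, 0.03])
top ('blue', np.int32(100), [93.8, 251.3], [0.4336, 0.6709, 0.028])
top ('blue', np.int32(1198), [307.6, 253.8], [0.4409, 0.0549, 0.028])
top ('blue', np.int32(44), [319.0, 253.5], [0.4426, 0.0221, 0.028])
scene ('red', np.int32(147), [250.4, 301.2], [0.5479, -0.2624, 0.03])
scene ('red', np.int32(151), [198.8, 311.7], [0.4562, -0.3389, 0.03])
scene ('red', np.int32(166), [248.6, 332.0], [0.5825, -0.3254, 0.03])
scene ('blue', np.int32(49), [292.8, 304.6], [0.6384, -0.2228, 0.028])
t 24.12 tcp [ 0.6366 -0.2162  0.1519] yaw -0.063 q6 -0.32 gap 0.749 F [-0.2  0.8  0.5]
  d [0.0769, -0.0051, 0.0022] r [0.001, 0.002, -0.001] | flip [-3.141, 0.001, 0.004]
t 24.12 tcp [ 0.6366 -0.2162  0.1519] yaw -0.063 q6 -0.32 gap 0.749 F [-0.2  0.8  0.5]
  d [0.1419, -0.0052, 0.002] r [0.001, 0.002, -0.001] | flip [-3.141, 0.001, 0.004]
```

Request:
carry_out([
  [[0.04, -0.005, 0.002, 0, 0, 0], [0.08, -0.005, 0.002, 0, 0, 0], [0.08, -0.005, 0.002, 0, 0, 0], [0.08, -0.005, 0.002, 0, 0, 0]],
])

```text
t: 24.62
tcp_pos: [0.6394, -0.2209, 0.0766]
tool_rot: [0.021, 0.704, -0.023, 0.71]
force: [-0.4, -0.2, 0.8]
finger_gap: 0.747
```

Run:
```python
from h import *
go((.6387,-.2218,.010),-.064)
```

```text
t 24.62 tcp [ 0.6394 -0.2209  0.0766] yaw -0.062 q6 -0.32 gap 0.747 F [-0.4 -0.2  0.8]
  d [0.0666, -0.0008, -0.0012] r [0.002, 0.009, 0.002] | flip [-3.14, -0.003, 0.013]
```

Request:
carry_out([
  [[0.02, -0.0005, -0.001, 0, 0, 0], [0.04, -0.0005, -0.001, 0, 0, 0], [0.055, -0.0005, -0.001, 0, 0, 0], [0.066, -0.0005, -0.001, 0, 0, 0], [0.066, -0.0005, -0.001, 0, 0, 0], [0.066, -0.0005, -0.001, 0, 0, 0], [0.066, -0.0005, -0.001, 0, 0, 0]],
])

```text
t: 25.5
tcp_pos: [0.6387, -0.2221, 0.008]
tool_rot: [0.022, 0.705, -0.023, 0.709]
force: [0.6, 0.6, -0.4]
finger_gap: 0.747
```

Request:
carry_out([
  [[0, 0, 0, 0, 0, 0], [0, 0, 0, 0, 0, 0], [0, 0, 0, 0, 0, 0], [0, 0, 0, 0, 0, 0], [0, 0, 0, 0, 0, 0], [-0.02, 0, 0, 0, 0, 0], [-0.05, 0, 0, 0, 0, 0], [-0.09, 0, 0, 0, 0, 0], [-0.1, 0, 0, 0, 0, 0], [-0.1, 0, 0, 0, 0, 0], [-0.1, 0, 0, 0, 0, 0]],
], fingers=-1)

```text
t: 26.88
tcp_pos: [0.6368, -0.2214, 0.1046]
tool_rot: [0.022, 0.706, -0.022, 0.707]
force: [-0.1, 0.1, -0.4]
finger_gap: 0.496
```

Run:
```python
from h import *
go((.4436,.0802,.11),-.064)
```

```text
t 26.88 tcp [ 0.6368 -0.2214  0.1046] yaw -0.063 q6 -0.32 gap 0.496 F [-0.1  0.1 -0.4]
  d [-0.0055, 0.2889, -0.2119] r [0.001, 0.002, -0.001] | flip [-3.141, 0.001, 0.002]
```

Request:
carry_out([
  [[-0.005, 0.03, -0.03, 0, 0, 0], [-0.006, 0.06, -0.06, 0, 0, 0], [-0.006, 0.1, -0.095, 0, 0, 0], [-0.006, 0.14, -0.13, 0, 0, 0], [-0.006, 0.18, -0.16, 0, 0, 0], [-0.006, 0.22, -0.19, 0, 0, 0], [-0.006, 0.26, -0.21, 0, 0, 0], [-0.006, 0.289, -0.212, 0, 0, 0], [-0.006, 0.289, -0.212, 0, 0, 0], [0.02, 0.289, -0.212, 0, 0, 0], [0.04, 0.289, -0.212, 0, 0, 0], [0.04, 0.289, -0.212, 0, 0, 0], [0.04, 0.289, -0.212, 0, 0, 0]],
])

```text
t: 28.5
tcp_pos: [0.4447, 0.0794, 0.0661]
tool_rot: [0.022, 0.705, -0.023, 0.708]
force: [0.5, -0.3, -0.8]
finger_gap: 0.498
```

Run:
```python
from h import *
go((.4436,.0802,.0175),-.064)
```

```text
t 28.5 tcp [0.4447 0.0794 0.0661] yaw -0.064 q6 0.17 gap 0.498 F [ 0.5 -0.3 -0.8]
  d [0.0486, 0.0008, -0.0013] r [0.0, 0.004, 0.001] | flip [-3.141, -0.001, 0.007]
```

Request:
carry_out([
  [[0.015, 0.001, -0.001, 0, 0, 0], [0.028, 0.001, -0.001, 0, 0, 0], [0.038, 0.001, -0.001, 0, 0, 0], [0.044, 0.001, -0.001, 0, 0, 0], [0.048, 0.001, -0.001, 0, 0, 0], [0.048, 0.001, -0.001, 0, 0, 0], [0.048, 0.001, -0.001, 0, 0, 0], [0.048, 0.001, -0.001, 0, 0, 0]],
])

```text
t: 29.5
tcp_pos: [0.444, 0.081, 0.0182]
tool_rot: [0.022, 0.705, -0.022, 0.709]
force: [-0.2, 0.2, -1.1]
finger_gap: 0.497
```

Request:
carry_out([
  [[0, 0, 0, 0, 0, 0], [0, 0, 0, 0, 0, 0], [0, 0, 0, 0, 0, 0], [-0.01, 0, 0, 0, 0, 0], [-0.04, 0, 0, 0, 0, 0], [-0.09, 0, 0, 0, 0, 0], [-0.13, 0, 0, 0, 0, 0], [-0.15, -0.05, 0, 0.15, 0, 0], [-0.15, -0.1, 0.02, 0.3, 0, 0], [-0.15, -0.16, 0.04, 0.45, 0, 0], [-0.15, -0.22, 0.06, 0.6, 0, 0], [-0.15, -0.27, 0.07, 0.78, 0, 0], [-0.15, -0.27, 0.07, 0.95, 0, 0], [-0.15, -0.27, 0.07, 1.12, 0, 0], [-0.15, -0.27, 0.07, 1.3, 0, 0], [-0.15, -0.27, 0.07, 1.45, 0, 0], [-0.15, -0.27, 0.07, 1.57, 0, 0], [-0.15, -0.27, 0.07, 1.57, 0, 0], [-0.15, -0.27, 0.07, 1.57, 0, 0]],
], fingers=0.4)

```text
t: 31.88
tcp_pos: [0.496, -0.1927, 0.1687]
tool_rot: [0.516, 0.483, -0.514, 0.486]
force: [0.1, 0.0, -0.5]
finger_gap: 0.702
```

Run:
```python
from h import *
for n in("top","scene"):
    im=ctrl.capture(n);cv2.imwrite(f"pics/{n}5.png",im)
    for b in blobs(n,im,0): print(n,b)
go((.546,-.260,.075),-1.635)
```

```text
top ('blue', np.int32(99), [93.9, 251.1], [0.4341, 0.6708, 0.028])
top ('blue', np.int32(998), [309.6, 254.0], [0.4407, 0.0491, 0.028])
top ('blue', np.int32(43), [298.0, 252.4], [0.4443, 0.0827, 0.028])
top ('blue', np.int32(44), [319.0, 253.5], [0.4426, 0.0221, 0.028])
scene ('red', np.int32(147), [250.4, 301.2], [0.5479, -0.2624, 0.03])
scene ('red', np.int32(150), [198.8, 311.6], [0.4562, -0.3389, 0.03])
scene ('red', np.int32(168), [248.7, 332.0], [0.5827, -0.3252, 0.03])
scene ('blue', np.int32(70), [271.7, 178.8], [0.4184, 0.0513, 0.028])
scene ('blue', np.int32(30), [285.8, 172.8], [0.4422, 0.0852, 0.028])
scene ('blue', np.int32(450), [288.0, 191.8], [0.4767, 0.0365, 0.028])
scene ('blue', np.int32(35), [273.6, 189.7], [0.4401, 0.0245, 0.028])
t 31.98 tcp [ 0.4959 -0.1927  0.1684] yaw -1.632 q6 1.2 gap 0.701 F [ 0.1 -0.3 -0.2]
  d [0.0937, 0.0536, 0.064] r [0.003, 0.0, -0.005] | flip [-3.138, 0.007, 0.001]
```

View pics/top5.png

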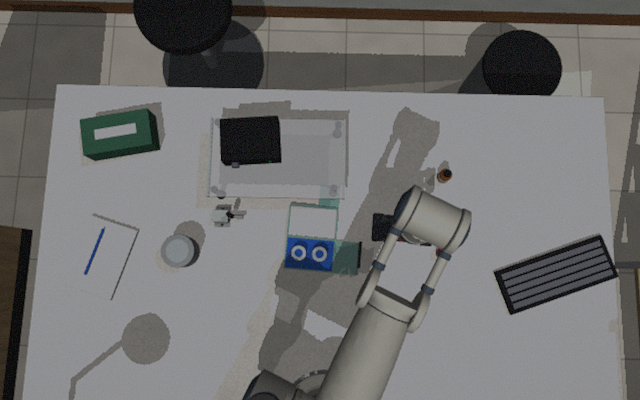

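Request:
carry_out([
  [[0.03, 0.03, 0.03, 0, 0, 0], [0.06, 0.0536, 0.064, 0.003, 0, -0.005], [0.09, 0.0536, 0.064, 0.003, 0, -0.005], [0.095, 0.0536, 0.064, 0.003, 0, -0.005], [0.095, 0.0536, 0.064, 0.003, 0, -0.005], [0.095, 0.0536, 0.064, 0.003, 0, -0.005]],
])

```text
t: 32.72
tcp_pos: [0.5467, -0.2602, 0.0759]
tool_rot: [0.516, 0.482, -0.516, 0.485]
force: [-0.1, -0.5, 0.3]
finger_gap: 0.702
```

Run:
```python
from h import *
go((.546,-.260,.011),-1.635)
```

```text
t 32.73 tcp [ 0.5467 -0.2602  0.0759] yaw -1.635 q6 1.14 gap 0.702 F [-0.1 -0.5  0.3]
  d [0.0649, -0.0009, -0.0002] r [-0.0, 0.002, -0.003] | flip [3.141, -0.004, -0.003]
```

Request:
carry_out([
  [[0.02, -0.0005, 0, 0, 0, 0], [0.04, -0.0005, 0, 0, 0, 0], [0.055, -0.0005, 0, 0, 0, 0], [0.065, -0.0005, 0, 0, 0, 0], [0.065, -0.0005, 0, 0, 0, 0], [0.065, -0.0005, 0, 0, 0, 0], [0.065, -0.0005, 0, 0, 0, 0]],
])

```text
t: 33.6
tcp_pos: [0.5459, -0.2603, 0.0095]
tool_rot: [-0.516, -0.483, 0.516, -0.484]
force: [-0.2, -0.6, 0.7]
finger_gap: 0.701
```

Request:
carry_out([
  [[0, 0, 0, 0, 0, 0], [0, 0, 0, 0, 0, 0], [0, 0, 0, 0, 0, 0], [0, 0, 0, 0, 0, 0], [0, 0, 0, 0, 0, 0], [0, 0, 0, 0, 0, 0], [-0.02, 0, 0, 0, 0, 0], [-0.05, 0, 0, 0, 0, 0], [-0.09, 0, 0, 0, 0, 0], [-0.1, 0, 0, 0, 0, 0], [-0.1, 0, 0, 0, 0, 0], [-0.1, 0, 0, 0, 0, 0]],
], fingers=-1)

```text
t: 35.1
tcp_pos: [0.5446, -0.2596, 0.1065]
tool_rot: [-0.515, -0.484, 0.517, -0.482]
force: [0.2, -0.5, 0.1]
finger_gap: 0.401
```

Run:
```python
from h import *
go((.5178,.0895,.11),-1.635)
```

```text
t 35.1 tcp [ 0.5446 -0.2596  0.1065] yaw -1.636 q6 1.14 gap 0.401 F [ 0.2 -0.5  0.1]
  d [-0.0031, -0.0495, -0.3466] r [-0.001, -0.001, 0.003] | flip [3.141, 0.005, 0.001]
```

Request:
carry_out([
  [[-0.003, -0.03, -0.03, 0, 0, 0], [-0.003, -0.05, -0.08, 0, 0, 0], [-0.003, -0.05, -0.13, 0, 0, 0], [-0.003, -0.05, -0.18, 0, 0, 0], [-0.003, -0.05, -0.23, 0, 0, 0], [-0.003, -0.05, -0.28, 0, 0, 0], [-0.003, -0.05, -0.325, 0, 0, 0], [-0.003, -0.05, -0.347, 0, 0, 0], [-0.003, -0.05, -0.347, 0, 0, 0], [0.02, -0.05, -0.347, 0, 0, 0], [0.04, -0.05, -0.347, 0, 0, 0], [0.04, -0.05, -0.347, 0, 0, 0], [0.04, -0.05, -0.347, 0, 0, 0]],
])

```text
t: 36.72
tcp_pos: [0.5182, 0.089, 0.0687]
tool_rot: [-0.516, -0.483, 0.516, -0.483]
force: [0.7, 0.8, 0.1]
finger_gap: 0.404
```

Run:
```python
from h import *
go((.5178,.0895,.019),-1.635)
```

```text
t 36.73 tcp [0.5182 0.089  0.0687] yaw -1.637 q6 1.74 gap 0.404 F [0.7 0.8 0.1]
  d [0.0497, -0.0005, -0.0005] r [-0.002, 0.0, 0.0] | flip [3.14, 0.0, -0.001]
```

Request:
carry_out([
  [[0.015, 0, 0, 0, 0, 0], [0.03, 0, 0, 0, 0, 0], [0.04, 0, 0, 0, 0, 0], [0.046, 0, 0, 0, 0, 0], [0.049, 0, 0, 0, 0, 0], [0.049, 0, 0, 0, 0, 0], [0.049, 0, 0, 0, 0, 0], [0.049, 0, 0, 0, 0, 0]],
])

```text
t: 37.72
tcp_pos: [0.5184, 0.0895, 0.0199]
tool_rot: [0.516, 0.483, -0.516, 0.484]
force: [-0.2, 0.4, -0.8]
finger_gap: 0.403
```

Request:
carry_out([
  [[0, 0, 0, 0, 0, 0], [0, 0, 0, 0, 0, 0], [0, 0, 0, 0, 0, 0], [-0.01, 0, 0, 0, 0, 0], [-0.04, 0, 0, 0, 0, 0], [-0.08, 0, 0, 0, 0, 0], [-0.12, 0, 0, 0, 0, 0], [-0.13, 0, 0.05, 0, 0, 0], [-0.13, 0, 0.1, 0, 0, 0], [-0.13, 0, 0.16, 0, 0, 0], [-0.13, 0.02, 0.22, 0, 0, 0], [-0.12, 0.05, 0.28, 0, 0, 0], [-0.1, 0.08, 0.34, 0, 0, 0], [-0.08, 0.089, 0.39, 0, 0, 0], [-0.07, 0.089, 0.408, 0, 0, 0], [-0.06, 0.089, 0.408, 0, 0, 0], [-0.06, 0.089, 0.408, 0, 0, 0], [-0.06, 0.089, 0.408, 0, 0, 0]],
], fingers=0.3)

```text
t: 39.98
tcp_pos: [0.581, -0.3218, 0.0811]
tool_rot: [0.516, 0.483, -0.515, 0.485]
force: [-0.7, -0.1, 0.3]
finger_gap: 0.65
```

Run:
```python
from h import *
for n in("top","scene"):
    im=ctrl.capture(n);cv2.imwrite(f"pics/{n}6.png",im)
    for b in blobs(n,im,0): print(n,b)
go((.581,-.3235,.011),-1.635)
```

```text
top ('red', np.int32(110), [296.3, 226.8], [0.5181, 0.0899, 0.03])
top ('blue', np.int32(101), [93.9, 251.2], [0.434, 0.6709, 0.028])
top ('blue', np.int32(993), [309.3, 254.1], [0.4403, 0.0499, 0.028])
top ('blue', np.int32(43), [298.0, 252.4], [0.4443, 0.0827, 0.028])
top ('blue', np.int32(43), [319.0, 253.6], [0.4424, 0.0221, 0.028])
scene ('red', np.int32(107), [311.6, 182.1], [0.5177, 0.0904, 0.03])
scene ('red', np.int32(158), [198.8, 311.6], [0.4562, -0.3388, 0.03])
scene ('red', np.int32(162), [249.3, 332.2], [0.584, -0.3249, 0.03])
scene ('blue', np.int32(673), [280.7, 188.6], [0.455, 0.0358, 0.028])
scene ('blue', np.int32(29), [285.9, 172.7], [0.4422, 0.0855, 0.028])
scene ('blue', np.int32(27), [273.6, 189.9], [0.4406, 0.0238, 0.028])
t 40.08 tcp [ 0.581  -0.3223  0.0811] yaw -1.634 q6 1.08 gap 0.653 F [ 0.2  1.1 -0.4]
  d [0.0701, -0.0001, 0.0011] r [0.001, 0.001, -0.002] | flip [-3.141, 0.002, 0.002]
```

Pot A stands at (.518,.090), as intended. Descend on pot B.

Request:
carry_out([
  [[0.02, 0, 0.001, 0, 0, 0], [0.04, 0, 0.001, 0, 0, 0], [0.06, 0, 0.001, 0, 0, 0], [0.07, 0, 0.001, 0, 0, 0], [0.07, 0, 0.001, 0, 0, 0], [0.07, 0, 0.001, 0, 0, 0], [0.07, 0, 0.001, 0, 0, 0]],
])

```text
t: 40.95
tcp_pos: [0.5808, -0.3248, 0.0107]
tool_rot: [-0.516, -0.483, 0.516, -0.484]
force: [0.4, 0.1, -0.1]
finger_gap: 0.654
```

Request:
carry_out([
  [[0, 0, 0, 0, 0, 0], [0, 0, 0, 0, 0, 0], [0, 0, 0, 0, 0, 0], [0, 0, 0, 0, 0, 0], [0, 0, 0, 0, 0, 0], [0, 0, 0, 0, 0, 0], [-0.02, 0, 0, 0, 0, 0], [-0.05, 0, 0, 0, 0, 0], [-0.09, 0, 0, 0, 0, 0], [-0.1, 0, 0, 0, 0, 0], [-0.1, 0, 0, 0, 0, 0], [-0.1, 0, 0, 0, 0, 0]],
], fingers=-1)

```text
t: 42.45
tcp_pos: [0.5795, -0.3239, 0.1073]
tool_rot: [-0.516, -0.485, 0.517, -0.482]
force: [0.4, 0.7, -1.0]
finger_gap: 0.409
```

Run:
```python
from h import *
go((.5449,.0437,.11),-1.635)
```

```text
t 42.45 tcp [ 0.5795 -0.3239  0.1073] yaw -1.636 q6 1.08 gap 0.409 F [ 0.4  0.7 -1. ]
  d [-0.0021, -0.0585, -0.3646] r [-0.001, -0.001, 0.003] | flip [3.141, 0.005, 0.002]
```

Request:
carry_out([
  [[-0.003, -0.03, -0.03, 0, 0, 0], [-0.003, -0.0585, -0.08, 0, 0, 0], [-0.003, -0.0585, -0.13, 0, 0, 0], [-0.003, -0.0585, -0.18, 0, 0, 0], [-0.003, -0.0585, -0.23, 0, 0, 0], [-0.003, -0.0585, -0.28, 0, 0, 0], [-0.003, -0.0585, -0.335, 0, 0, 0], [-0.003, -0.0585, -0.3645, 0, 0, 0], [-0.003, -0.0585, -0.3645, 0, 0, 0], [0.02, -0.0585, -0.3645, 0, 0, 0], [0.04, -0.0585, -0.3645, 0, 0, 0], [0.04, -0.0585, -0.3645, 0, 0, 0], [0.04, -0.0585, -0.3645, 0, 0, 0]],
])

```text
t: 44.08
tcp_pos: [0.5457, 0.0426, 0.0696]
tool_rot: [-0.516, -0.483, 0.516, -0.483]
force: [-0.5, -0.3, -0.2]
finger_gap: 0.406
```

Run:
```python
from h import *
go((.5449,.0437,.0195),-1.635)
```

```text
t 44.08 tcp [0.5457 0.0426 0.0696] yaw -1.637 q6 1.65 gap 0.406 F [-0.5 -0.3 -0.2]
  d [0.0501, -0.0009, -0.0011] r [-0.002, 0.0, 0.0] | flip [3.14, 0.001, -0.001]
```

Request:
carry_out([
  [[0.015, -0.001, -0.001, 0, 0, 0], [0.03, -0.001, -0.001, 0, 0, 0], [0.04, -0.001, -0.001, 0, 0, 0], [0.046, -0.001, -0.001, 0, 0, 0], [0.0495, -0.001, -0.001, 0, 0, 0], [0.0495, -0.001, -0.001, 0, 0, 0], [0.0495, -0.001, -0.001, 0, 0, 0], [0.0495, -0.001, -0.001, 0, 0, 0]],
])

```text
t: 45.08
tcp_pos: [0.545, 0.0442, 0.0204]
tool_rot: [0.516, 0.483, -0.516, 0.484]
force: [-0.4, -0.0, -0.6]
finger_gap: 0.403
```

Request:
carry_out([
  [[0, 0, 0, 0, 0, 0], [0, 0, 0, 0, 0, 0], [0, 0, 0, 0, 0, 0], [-0.01, 0, 0, 0, 0, 0], [-0.04, 0, 0, 0, 0, 0], [-0.08, 0, 0, 0, 0, 0], [-0.12, 0, 0, 0, 0, 0], [-0.13, 0, 0.05, 0, 0, 0], [-0.13, 0, 0.1, 0, 0, 0], [-0.13, 0, 0.16, 0, 0, 0], [-0.13, -0.02, 0.22, 0, 0, 0], [-0.12, -0.04, 0.28, 0, 0, 0], [-0.1, -0.06, 0.33, 0, 0, 0], [-0.08, -0.066, 0.37, 0, 0, 0], [-0.07, -0.066, 0.386, 0, 0, 0], [-0.06, -0.066, 0.386, 0, 0, 0], [-0.06, -0.066, 0.386, 0, 0, 0], [-0.06, -0.066, 0.386, 0, 0, 0]],
], fingers=0.1)

```text
t: 47.32
tcp_pos: [0.4546, -0.3356, 0.0809]
tool_rot: [-0.516, -0.484, 0.516, -0.484]
force: [0.7, 0.4, -0.0]
finger_gap: 0.554
```

Run:
```python
from h import *
for n in("top","scene"):
    im=ctrl.capture(n);cv2.imwrite(f"pics/{n}7.png",im)
    for b in blobs(n,im,0): print(n,b)
go((.4545,-.3365,.011),-1.635)
```

```text
top ('red', np.int32(111), [312.1, 218.1], [0.5447, 0.0449, 0.03])
top ('red', np.int32(112), [296.3, 226.7], [0.5185, 0.0901, 0.03])
top ('blue', np.int32(101), [93.8, 251.4], [0.4332, 0.6711, 0.028])
top ('blue', np.int32(1002), [309.4, 254.1], [0.4404, 0.0497, 0.028])
top ('blue', np.int32(43), [298.0, 252.4], [0.4443, 0.0827, 0.028])
top ('blue', np.int32(44), [319.0, 253.5], [0.4426, 0.0221, 0.028])
scene ('red', np.int32(107), [311.6, 182.1], [0.5177, 0.0904, 0.03])
scene ('red', np.int32(114), [312.6, 199.2], [0.545, 0.0456, 0.03])
scene ('red', np.int32(156), [198.9, 311.7], [0.4565, -0.339, 0.03])
scene ('blue', np.int32(676), [279.8, 189.3], [0.4541, 0.033, 0.028])
scene ('blue', np.int32(24), [285.5, 172.8], [0.4415, 0.0847, 0.028])
scene ('blue', np.int32(27), [273.6, 189.9], [0.4406, 0.0238, 0.028])
t 47.42 tcp [ 0.4545 -0.336   0.0811] yaw -1.635 q6 0.94 gap 0.551 F [ 0.4 -0.2  0.9]
  d [0.0701, -0.0, 0.0004] r [0.0, 0.001, -0.001] | flip [-3.141, 0.001, 0.002]
```

Request:
carry_out([
  [[0, 0, 0.0005, 0, 0, 0], [0.02, 0, 0.0005, 0, 0, 0], [0.04, 0, 0.0005, 0, 0, 0], [0.06, 0, 0.0005, 0, 0, 0], [0.07, 0, 0.0005, 0, 0, 0], [0.07, 0, 0.0005, 0, 0, 0], [0.07, 0, 0.0005, 0, 0, 0], [0.07, 0, 0.0005, 0, 0, 0]],
], fingers=0.35)

```text
t: 48.42
tcp_pos: [0.4542, -0.3376, 0.0112]
tool_rot: [-0.516, -0.483, 0.516, -0.484]
force: [0.3, -0.2, 0.4]
finger_gap: 0.674
```

Request:
carry_out([
  [[0, 0, 0, 0, 0, 0], [0, 0, 0, 0, 0, 0], [0, 0, 0, 0, 0, 0], [0, 0, 0, 0, 0, 0], [0, 0, 0, 0, 0, 0], [0, 0, 0, 0, 0, 0], [-0.02, 0, 0, 0, 0, 0], [-0.05, 0, 0, 0, 0, 0], [-0.09, 0, 0, 0, 0, 0], [-0.11, 0, 0, 0, 0, 0], [-0.11, 0, 0, 0, 0, 0], [-0.11, 0, 0, 0, 0, 0]],
], fingers=-1)

```text
t: 49.92
tcp_pos: [0.4531, -0.3367, 0.1185]
tool_rot: [-0.516, -0.484, 0.516, -0.483]
force: [-0.5, 0.5, -1.3]
finger_gap: 0.407
```

Run:
```python
from h import *
go((.5122,.0017,.12),-1.635)
```

```text
t 49.92 tcp [ 0.4531 -0.3367  0.1185] yaw -1.636 q6 0.94 gap 0.407 F [-0.5  0.5 -1.3]
  d [-0.0013, 0.0369, -0.3416] r [-0.001, -0.001, 0.002] | flip [3.141, 0.004, 0.002]
```

Request:
carry_out([
  [[-0.002, 0.01, -0.03, 0, 0, 0], [-0.002, 0.02, -0.08, 0, 0, 0], [-0.002, 0.037, -0.13, 0, 0, 0], [-0.002, 0.037, -0.18, 0, 0, 0], [-0.002, 0.037, -0.23, 0, 0, 0], [-0.002, 0.037, -0.28, 0, 0, 0], [-0.002, 0.037, -0.325, 0, 0, 0], [-0.002, 0.037, -0.3415, 0, 0, 0], [-0.002, 0.037, -0.3415, 0, 0, 0], [0.02, 0.037, -0.3415, 0, 0, 0], [0.05, 0.037, -0.3415, 0, 0, 0], [0.05, 0.037, -0.3415, 0, 0, 0], [0.05, 0.037, -0.3415, 0, 0, 0]],
])

```text
t: 51.55
tcp_pos: [0.5131, 0.0001, 0.0707]
tool_rot: [-0.516, -0.483, 0.516, -0.483]
force: [-0.1, -0.1, -0.2]
finger_gap: 0.406
```

Run:
```python
from h import *
go((.5122,.0017,.0198),-1.635)
```

```text
t 51.55 tcp [5.131e-01 1.000e-04 7.070e-02] yaw -1.637 q6 1.57 gap 0.406 F [-0.1 -0.1 -0.2]
  d [0.0509, -0.001, -0.0015] r [-0.002, 0.001, -0.0] | flip [3.139, -0.0, -0.001]
```

Request:
carry_out([
  [[0.015, -0.001, -0.0015, 0, 0, 0], [0.03, -0.001, -0.0015, 0, 0, 0], [0.04, -0.001, -0.0015, 0, 0, 0], [0.046, -0.001, -0.0015, 0, 0, 0], [0.05, -0.001, -0.0015, 0, 0, 0], [0.05, -0.001, -0.0015, 0, 0, 0], [0.05, -0.001, -0.0015, 0, 0, 0], [0.05, -0.001, -0.0015, 0, 0, 0]],
])

```text
t: 52.55
tcp_pos: [0.5122, 0.0027, 0.0204]
tool_rot: [-0.516, -0.483, 0.516, -0.484]
force: [0.0, 0.9, -0.3]
finger_gap: 0.409
```

Request:
carry_out([
  [[0, 0, 0, 0, 0, 0], [0, 0, 0, 0, 0, 0], [0, 0, 0, 0, 0, 0], [-0.01, 0, 0, 0, 0, 0], [-0.04, 0, 0, 0, 0, 0], [-0.08, 0, 0, 0, 0, 0], [-0.12, 0, 0, 0, 0, 0], [-0.14, -0.01, 0.05, 0, 0, 0], [-0.14, -0.03, 0.1, 0, 0, 0], [-0.14, -0.05, 0.16, 0, 0, 0], [-0.14, -0.06, 0.22, 0, 0, 0], [-0.14, -0.065, 0.25, 0, 0, 0], [-0.14, -0.065, 0.25, 0, 0, 0], [-0.14, -0.065, 0.25, 0, 0, 0]],
], fingers=0.1)

```text
t: 54.3
tcp_pos: [0.431, -0.2419, 0.1605]
tool_rot: [0.516, 0.483, -0.516, 0.484]
force: [-0.8, 0.6, 0.2]
finger_gap: 0.547
```

Run:
```python
from h import *
for n in("top","scene"):
    im=ctrl.capture(n)
    cv2.imwrite(f"pics/{n}8.png",cv2.resize(im[150:290,220:420] if n=="top" else im[130:290,200:420],None,fx=3,fy=3,interpolation=cv2.INTER_CUBIC))
    for b in blobs(n,im,0): print(n,b)
print(ctrl.get_state()["tcp_pos"])
```

```text
top ('red', np.int32(110), [312.0, 218.0], [0.5449, 0.0449, 0.03])
top ('red', np.int32(110), [296.2, 226.8], [0.5182, 0.0902, 0.03])
top ('red', np.int32(108), [325.9, 229.6], [0.5121, 0.0036, 0.03])
top ('blue', np.int32(100), [93.8, 251.3], [0.4336, 0.6709, 0.028])
top ('blue', np.int32(997), [309.5, 254.0], [0.4406, 0.0494, 0.028])
top ('blue', np.int32(43), [298.0, 252.4], [0.4443, 0.0827, 0.028])
top ('blue', np.int32(44), [319.0, 253.5], [0.4426, 0.0221, 0.028])
scene ('red', np.int32(107), [311.6, 182.1], [0.5177, 0.0904, 0.03])
scene ('red', np.int32(112), [312.7, 199.2], [0.5452, 0.0457, 0.03])
scene ('red', np.int32(120), [293.3, 206.5], [0.5114, 0.0035, 0.03])
scene ('blue', np.int32(765), [279.4, 190.2], [0.4545, 0.0301, 0.028])
scene ('blue', np.int32(30), [285.8, 172.8], [0.4422, 0.0852, 0.028])
scene ('blue', np.int32(35), [273.6, 189.7], [0.4401, 0.0245, 0.028])
[ 0.43126815 -0.24137099  0.1604021 ]
```

View pics/top8.png

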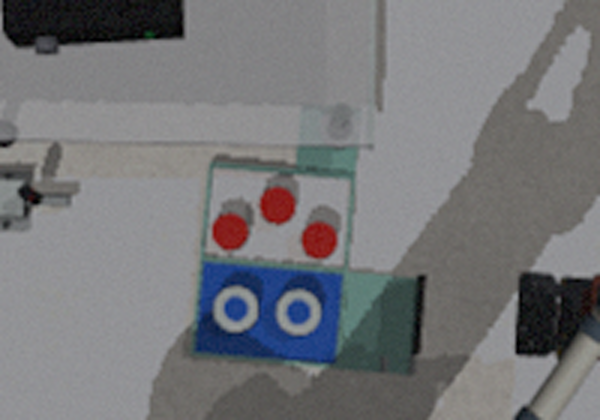

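View pics/scene8.png

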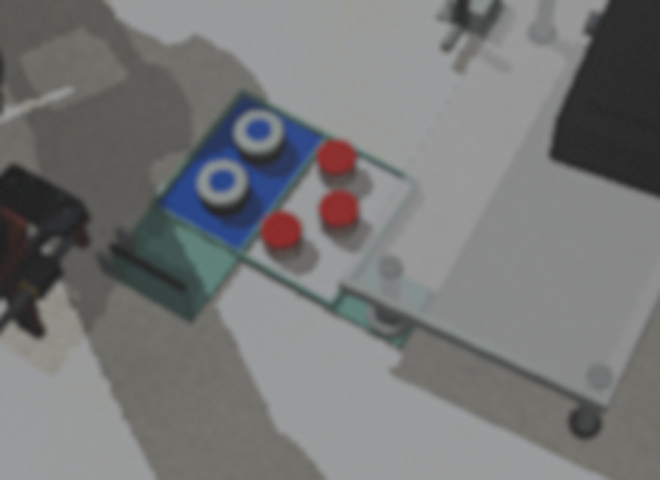

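Run:
```python
from h import *
p=tw(-.125,.177,1.5);print(p)
go((*p,.16),-.064)
```

```text
[ 0.44009094 -0.12746142]
t 54.4 tcp [ 0.4313 -0.2414  0.1604] yaw -1.634 q6 1.06 gap 0.553 F [-0.2 -0.6  0.2]
  d [0.0004, 0.0016, -0.1142] r [-1.57, 0.0, 0.0] | flip [1.571, 0.0, -0.0]
```

Request:
carry_out([
  [[0, 0, 0, -0.18, 0, 0], [0, 0, 0, -0.36, 0, 0], [0, 0, -0.02, -0.54, 0, 0], [0, 0, -0.04, -0.72, 0, 0], [0, 0, -0.06, -0.9, 0, 0], [0, 0, -0.08, -1.08, 0, 0], [0, 0.001, -0.1, -1.26, 0, 0], [0, 0.0015, -0.114, -1.42, 0, 0], [0, 0.0015, -0.114, -1.57, 0, 0], [0, 0.0015, -0.114, -1.57, 0, 0], [0.05, 0.0015, -0.114, -1.57, 0, 0], [0.05, 0.0015, -0.114, -1.57, 0, 0], [0.05, 0.0015, -0.114, -1.57, 0, 0]],
], fingers=-1)

```text
t: 56.02
tcp_pos: [0.4401, -0.1288, 0.1114]
tool_rot: [0.024, 0.707, -0.024, 0.707]
force: [0.7, -0.1, 0.5]
finger_gap: -0.001
```

Run:
```python
from h import *
p=tw(-.125,.177,1.5)
go((*p,.036),-.064)
```

```text
t 56.02 tcp [ 0.4401 -0.1288  0.1114] yaw -0.067 q6 -0.29 gap -0.001 F [ 0.7 -0.1  0.5]
  d [0.0754, 0.0013, -0.0001] r [-0.003, 0.001, 0.001] | flip [3.138, 0.001, -0.001]
```

Request:
carry_out([
  [[0.02, 0.001, 0, 0, 0, 0], [0.04, 0.001, 0, 0, 0, 0], [0.06, 0.001, 0, 0, 0, 0], [0.075, 0.001, 0, 0, 0, 0], [0.075, 0.001, 0, 0, 0, 0], [0.075, 0.001, 0, 0, 0, 0]],
])

```text
t: 56.78
tcp_pos: [0.4401, -0.128, 0.0355]
tool_rot: [0.023, 0.707, -0.024, 0.707]
force: [0.2, 1.0, -0.1]
finger_gap: 0.004
```

Run:
```python
from h import *
tx=np.r_[np.linspace(-.125,-.1035,6)[1:],[-.1035]*15]
a=np.r_[[1.5]*4, np.linspace(1.5,1.0,17)[1:]]
arc(a,tx,.177,.036,np.pi/2-np.pi)if 0 else arc(a,tx,.177,.036,-np.pi/2)
```

```text
tcp [ 0.4401 -0.128   0.0355]
[[-0.0, 0.005, -0.0, -0.002, 0.0, 0.001], [-0.0, 0.009, -0.0, -0.002, 0.0, 0.001], [-0.0, 0.013, -0.0, -0.002, 0.0, 0.001], [-0.0, 0.018, -0.0, -0.002, 0.0, 0.001], [-0.0, 0.028, -0.003, 0.029, 0.0, 0.001], [-0.0, 0.033, -0.006, 0.06, 0.0, 0.001], [-0.0, 0.039, -0.009, 0.091, 0.0, 0.001], [-0.0, 0.045, -0.012, 0.123, 0.0, 0.001], [-0.0, 0.051, -0.014, 0.154, 0.0, 0.001], [-0.0, 0.057, -0.016, 0.185, 0.0, 0.001], [-0.0, 0.063, -0.018, 0.216, 0.0, 0.001], [-0.001, 0.069, -0.02, 0.248, 0.0, 0.001], [-0.001, 0.075, -0.022, 0.279, 0.0, 0.001], [-0.001, 0.081, -0.023, 0.31, 0.0, 0.001], [-0.001, 0.088, -0.025, 0.341, 0.0, 0.001], [-0.001, 0.094, -0.026, 0.373, 0.0, 0.001], [-0.001, 0.1, -0.027, 0.404, 0.0, 0.001], [-0.001, 0.107, -0.027, 0.435, 0.0, 0.001], [-0.001, 0.113, -0.028, 0.466, 0.0, 0.001], [-0.001, 0.119, -0.028, 0.498, 0.0, 0.001]]
```

Request:
carry_out([
  [[0, 0.005, 0, 0, 0, 0], [0, 0.01, 0, 0, 0, 0], [0, 0.014, 0, 0, 0, 0], [0, 0.018, 0, 0, 0, 0], [0, 0.023, -0.002, 0.02, 0, 0], [0, 0.028, -0.004, 0.045, 0, 0], [0, 0.034, -0.007, 0.07, 0, 0], [0, 0.04, -0.01, 0.1, 0, 0], [0, 0.046, -0.0125, 0.13, 0, 0], [0, 0.052, -0.0145, 0.16, 0, 0], [0, 0.058, -0.0165, 0.19, 0, 0], [0, 0.064, -0.0185, 0.22, 0, 0], [0, 0.07, -0.02, 0.25, 0, 0], [0, 0.076, -0.022, 0.28, 0, 0], [0, 0.082, -0.0235, 0.31, 0, 0], [0, 0.088, -0.025, 0.341, 0, 0], [0, 0.094, -0.026, 0.373, 0, 0], [0, 0.1, -0.027, 0.404, 0, 0], [0, 0.107, -0.0275, 0.435, 0, 0], [0, 0.113, -0.028, 0.466, 0, 0]],
])

```text
t: 59.28
tcp_pos: [0.4191, -0.0128, 0.035]
tool_rot: [0.186, 0.682, -0.187, 0.682]
force: [0.8, -1.3, 0.1]
finger_gap: 0.008
```

Run:
```python
from h import *
a=np.linspace(1.03,.43,21)[1:]
arc(a,[-.1035]*20,.177,.036,-np.pi/2)
im=ctrl.capture("top");cv2.imwrite("pics/top9.png",cv2.resize(im[150:290,220:420],None,fx=3,fy=3,interpolation=cv2.INTER_CUBIC))
```

```text
tcp [ 0.4191 -0.0128  0.035 ]
[[-0.001, 0.005, -0.002, 0.03, -0.0, 0.0], [-0.001, 0.011, -0.005, 0.06, -0.0, 0.0], [-0.001, 0.016, -0.008, 0.09, -0.0, 0.0], [-0.001, 0.022, -0.01, 0.12, -0.0, 0.0], [-0.001, 0.028, -0.013, 0.15, -0.0, 0.0], [-0.001, 0.033, -0.015, 0.18, -0.0, 0.0], [-0.001, 0.039, -0.017, 0.21, -0.0, 0.0], [-0.001, 0.045, -0.019, 0.24, -0.0, 0.0], [-0.001, 0.051, -0.021, 0.27, -0.0, 0.0], [-0.001, 0.057, -0.022, 0.3, -0.0, 0.0], [-0.001, 0.063, -0.023, 0.33, -0.0, 0.0], [-0.001, 0.069, -0.024, 0.36, -0.0, 0.0], [-0.001, 0.075, -0.025, 0.39, -0.0, 0.0], [-0.001, 0.081, -0.026, 0.42, -0.0, 0.0], [-0.001, 0.087, -0.027, 0.45, -0.0, 0.0], [-0.001, 0.093, -0.027, 0.48, -0.0, 0.0], [-0.001, 0.1, -0.027, 0.51, -0.0, 0.0], [-0.001, 0.106, -0.027, 0.54, -0.0, 0.0], [-0.001, 0.112, -0.027, 0.57, -0.0, 0.0], [-0.001, 0.118, -0.027, 0.6, -0.0, 0.0]]
```

View pics/top9.png

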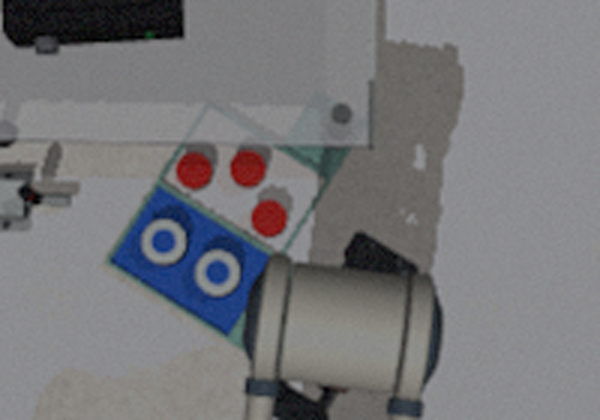

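The tray is swinging in at about 1 rad with pots and cases standing in place. Continue.

Request:
carry_out([
  [[0, 0.005, -0.002, 0.03, 0, 0], [0, 0.011, -0.005, 0.06, 0, 0], [0, 0.016, -0.008, 0.09, 0, 0], [0, 0.022, -0.01, 0.12, 0, 0], [0, 0.028, -0.013, 0.15, 0, 0], [0, 0.033, -0.015, 0.18, 0, 0], [0, 0.039, -0.017, 0.21, 0, 0], [0, 0.045, -0.019, 0.24, 0, 0], [0, 0.051, -0.021, 0.27, 0, 0], [0, 0.057, -0.022, 0.3, 0, 0], [0, 0.063, -0.023, 0.33, 0, 0], [0, 0.069, -0.024, 0.36, 0, 0], [0, 0.075, -0.025, 0.39, 0, 0], [0, 0.081, -0.026, 0.42, 0, 0], [0, 0.087, -0.027, 0.45, 0, 0], [0, 0.093, -0.027, 0.48, 0, 0], [0, 0.1, -0.027, 0.51, 0, 0], [0, 0.106, -0.027, 0.54, 0, 0], [0, 0.112, -0.027, 0.57, 0, 0], [0, 0.118, -0.027, 0.6, 0, 0]],
])

```text
t: 61.82
tcp_pos: [0.4555, 0.1025, 0.0347]
tool_rot: [0.379, 0.597, -0.38, 0.596]
force: [-0.5, -0.5, 0.0]
finger_gap: 0.005
```

Run:
```python
from h import *
a=np.linspace(.43,-.02,17)[1:]
arc(a,[-.1035]*16,.177,.036,-np.pi/2)
```

```text
tcp [0.4555 0.1025 0.0347]
[[-0.001, 0.006, -0.003, 0.029, -0.0, 0.001], [-0.001, 0.011, -0.005, 0.057, -0.0, 0.001], [-0.001, 0.016, -0.008, 0.085, -0.0, 0.001], [-0.001, 0.021, -0.01, 0.113, -0.0, 0.001], [-0.001, 0.026, -0.013, 0.141, -0.0, 0.001], [-0.001, 0.032, -0.015, 0.169, -0.0, 0.001], [-0.001, 0.037, -0.017, 0.197, -0.0, 0.001], [-0.001, 0.043, -0.018, 0.226, -0.0, 0.001], [-0.001, 0.048, -0.02, 0.254, -0.0, 0.001], [-0.001, 0.054, -0.022, 0.282, -0.0, 0.001], [-0.001, 0.059, -0.023, 0.31, -0.0, 0.001], [-0.001, 0.065, -0.024, 0.338, -0.0, 0.001], [-0.001, 0.071, -0.025, 0.366, -0.0, 0.001], [-0.001, 0.076, -0.026, 0.394, -0.0, 0.001], [-0.001, 0.082, -0.027, 0.422, -0.0, 0.001], [-0.001, 0.088, -0.027, 0.451, -0.0, 0.001]]
```

Request:
carry_out([
  [[0, 0.006, -0.003, 0.029, 0, 0], [0, 0.011, -0.005, 0.057, 0, 0], [0, 0.016, -0.008, 0.085, 0, 0], [0, 0.021, -0.01, 0.113, 0, 0], [0, 0.026, -0.013, 0.141, 0, 0], [0, 0.032, -0.015, 0.169, 0, 0], [0, 0.037, -0.017, 0.197, 0, 0], [0, 0.043, -0.018, 0.226, 0, 0], [0, 0.048, -0.02, 0.254, 0, 0], [0, 0.054, -0.022, 0.282, 0, 0], [0, 0.059, -0.023, 0.31, 0, 0], [0, 0.065, -0.024, 0.338, 0, 0], [0, 0.069, -0.025, 0.366, 0, 0], [0, 0.073, -0.026, 0.394, 0, 0], [0, 0.077, -0.027, 0.41, 0, 0], [0, 0.08, -0.027, 0.42, 0, 0], [0, 0.082, -0.027, 0.425, 0, 0], [0, 0.082, -0.027, 0.425, 0, 0]],
])

```text
t: 64.08
tcp_pos: [0.5189, 0.1615, 0.0349]
tool_rot: [0.496, 0.503, -0.497, 0.504]
force: [-0.6, 1.1, -0.1]
finger_gap: 0.005
```

Run:
```python
from h import *
go((*tw(-.1035,.177,0),.036),-1.563)
```

```text
t 64.08 tcp [0.5189 0.1615 0.0349] yaw -1.557 q6 1.8 gap 0.005 F [-0.6  1.1 -0.1]
  d [-0.0011, 0.0011, -0.0008] r [0.006, 0.0, 0.0] | flip [-3.136, -0.0, 0.001]
```

Request:
carry_out([
  [[0, 0.001, 0, 0, 0, 0], [0, 0.002, 0, 0, 0, 0], [0, 0.003, 0, 0, 0, 0], [0, 0.004, 0, 0, 0, 0], [0, 0.005, 0, 0, 0, 0], [0, 0.005, 0, 0, 0, 0]],
])

```text
t: 64.82
tcp_pos: [0.5202, 0.1616, 0.0348]
tool_rot: [0.494, 0.506, -0.499, 0.502]
force: [-17.0, -0.2, 9.0]
finger_gap: 0.005
```

Request:
carry_out([
  [[0, 0, 0, 0, 0, 0], [0, 0, 0, 0, 0, 0], [0, -0.01, 0, 0, 0, 0], [0, -0.025, 0, 0, 0, 0], [-0.03, -0.03, 0, 0, 0, 0], [-0.08, -0.03, 0, 0, 0, 0], [-0.11, -0.03, 0, -0.18, 0, 0], [-0.11, -0.03, -0.02, -0.36, 0, 0], [-0.11, -0.03, -0.04, -0.54, 0, 0], [-0.11, -0.02, -0.06, -0.72, 0, 0], [-0.11, -0.01, -0.08, -0.9, 0, 0], [-0.11, 0, -0.1, -1.08, 0, 0], [-0.11, 0.01, -0.12, -1.26, 0, 0], [-0.11, 0.02, -0.12, -1.42, 0, 0], [-0.11, 0.022, -0.12, -1.57, 0, 0], [-0.11, 0.022, -0.12, -1.57, 0, 0], [-0.11, 0.022, -0.12, -1.57, 0, 0]],
], fingers=-0.05)

```text
t: 66.95
tcp_pos: [0.5441, 0.2816, 0.145]
tool_rot: [-0.004, 0.707, 0.003, 0.707]
force: [1.0, -0.3, 1.1]
finger_gap: 0.478
```

Run:
```python
from h import *
go((.5457,.2805,.05),.007)
for n in("top","scene"):
    im=ctrl.capture(n);cv2.imwrite(f"pics/{n}10.png",cv2.resize(im[90:240,190:380] if n=="top" else im[80:270,290:500],None,fx=3,fy=3,interpolation=cv2.INTER_CUBIC))
```

```text
t 66.95 tcp [0.5441 0.2816 0.145 ] yaw 0.01 q6 0.41 gap 0.478 F [ 1.  -0.3  1.1]
  d [0.095, -0.0011, 0.0015] r [0.003, 0.0, 0.0] | flip [-3.139, -0.001, 0.0]
```

View pics/top10.png

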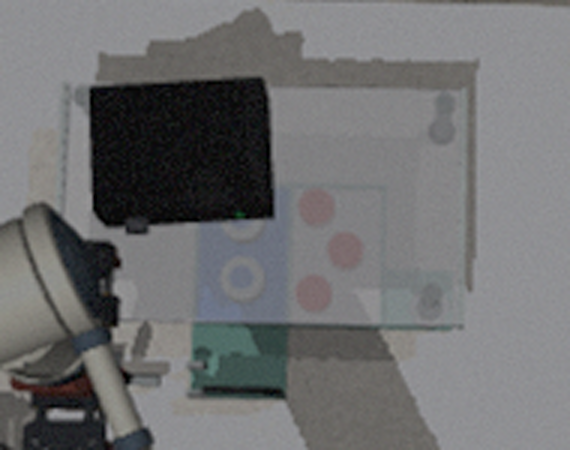

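View pics/scene10.png

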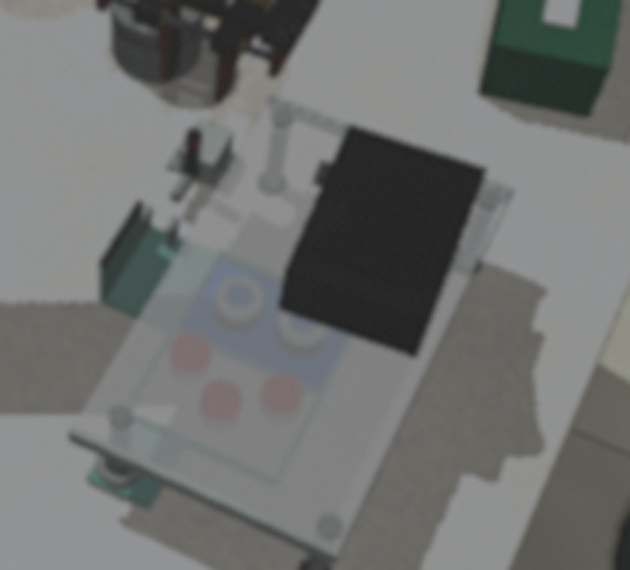

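The tray is home with three pots in the white bay and two cases in the blue bay, all upright. Now I grip the bolt.

Request:
carry_out([
  [[0.02, -0.001, 0.0015, 0, 0, 0], [0.04, -0.001, 0.0015, 0, 0, 0], [0.06, -0.001, 0.0015, 0, 0, 0], [0.075, -0.001, 0.0015, 0, 0, 0], [0.085, -0.001, 0.0015, 0, 0, 0], [0.094, -0.001, 0.0015, 0, 0, 0], [0.094, -0.001, 0.0015, 0, 0, 0], [0.094, -0.001, 0.0015, 0, 0, 0]],
])

```text
t: 68.05
tcp_pos: [0.5459, 0.281, 0.0516]
tool_rot: [-0.005, 0.707, 0.005, 0.707]
force: [0.3, 0.2, 0.2]
finger_gap: 0.476
```

Request:
carry_out([
  [[0, 0, 0, 0, 0, 0], [0, 0, 0, 0, 0, 0], [0, 0, 0, 0, 0, 0], [0, 0, 0, 0, 0, 0], [0, 0, 0, 0, 0, 0], [0, 0, 0, 0, 0, 0]],
], fingers=-1)

```text
t: 68.8
tcp_pos: [0.5463, 0.2808, 0.0511]
tool_rot: [-0.004, 0.707, 0.005, 0.708]
force: [5.4, -0.1, -0.8]
finger_gap: 0.159
```

Request:
carry_out([
  [[0, -0.005, 0, 0, 0, 0], [0, -0.01, 0, 0, 0, 0], [0, -0.016, 0, 0, 0, 0], [0, -0.022, 0, 0, 0, 0], [0, -0.028, 0, 0, 0, 0], [0, -0.033, 0, 0, 0, 0], [0, -0.037, 0, 0, 0, 0], [0, -0.04, 0, 0, 0, 0], [0, -0.042, 0, 0, 0, 0], [0, -0.044, 0, 0, 0, 0], [0, -0.044, 0, 0, 0, 0], [0, -0.044, 0, 0, 0, 0]],
])

```text
t: 70.3
tcp_pos: [0.5465, 0.2404, 0.0512]
tool_rot: [-0.003, 0.706, 0.007, 0.708]
force: [6.3, 11.9, -4.4]
finger_gap: 0.156
```

Hit the shut stop (12 N after 40 mm). Release, lift and look.

Request:
carry_out([
  [[0, 0.002, 0, 0, 0, 0], [0, 0.002, 0, 0, 0, 0], [0, 0.002, 0, 0, 0, 0], [0, 0.002, 0, 0, 0, 0], [-0.02, 0.002, 0, 0, 0, 0], [-0.06, 0.002, 0, 0, 0, 0], [-0.11, 0.002, 0, 0, 0, 0], [-0.15, 0.002, -0.03, 0, 0, 0], [-0.17, 0.002, -0.08, 0, 0, 0], [-0.17, 0.002, -0.13, 0, 0, 0], [-0.17, 0.002, -0.15, 0, 0, 0], [-0.17, 0.002, -0.15, 0, 0, 0], [-0.17, 0.002, -0.15, 0, 0, 0], [-0.17, 0.002, -0.15, 0, 0, 0]],
], fingers=-0.05)

```text
t: 72.05
tcp_pos: [0.3968, 0.2368, 0.2208]
tool_rot: [-0.005, 0.707, 0.004, 0.707]
force: [0.1, 0.3, 0.2]
finger_gap: 0.479
```

Run:
```python
from h import *
go((.5457,.2405,.05),.007)
for n in("top","scene"):
    im=ctrl.capture(n);cv2.imwrite(f"pics/{n}11.png",cv2.resize(im[90:240,190:380] if n=="top" else im[80:270,290:500],None,fx=3,fy=3,interpolation=cv2.INTER_CUBIC))
```

```text
t 72.05 tcp [0.3968 0.2368 0.2208] yaw 0.012 q6 0.45 gap 0.479 F [0.1 0.3 0.2]
  d [0.1707, 0.002, 0.1491] r [0.005, -0.001, 0.001] | flip [-3.136, -0.001, -0.001]
```

View pics/top11.png

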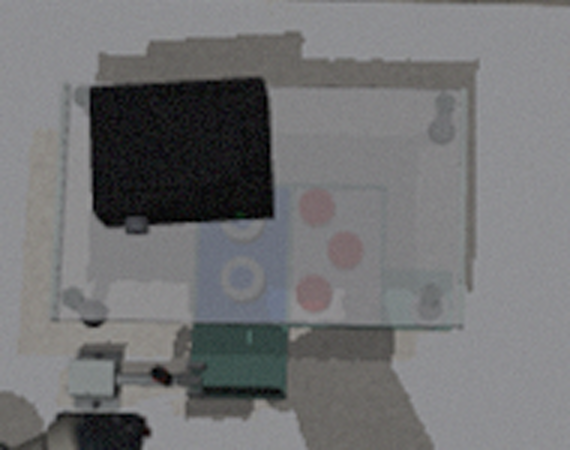

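View pics/scene11.png

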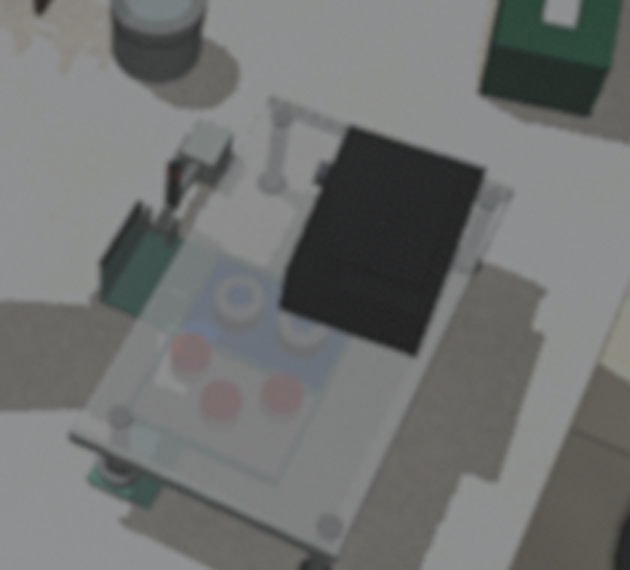

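```bash
python3 -c "
from station import ctrl
print(ctrl.finish_job(), ctrl.get_state()['force'])"
```

```text
the job is handed in; nothing more can be done
the job is handed in; nothing more can be done
```

The stock is stowed, the tray is home with the bolt shut, and the job is handed in. `finish_job` gave no verdict.

- **What I did:** I drew the bolt to its stop and pushed the lip until the tray met its outer stop. Three pots went into the white bay and two lens cases into the blue bay. I then pushed the loaded tray home slowly, slid the bolt shut and moved the arm clear.
- **Knocked pot:** one pot was pushed about 4 cm aside while the tray was swinging out. I measured it again before picking it up.
- **Last checks:**
  - With the tray out, the two cameras agreed to about 3 mm on where all five items stood, and all were within the bay limits.
  - The tray met its home stop at about 17 N and the bolt met its shut stop at about 12 N after 40 mm of travel.
  - The final pictures show all five items upright in their bays and the bolt's grip back at its starting place. I saw no movement of the power box; I did not measure the box, drum or bottle at the end.
- **Disagreements:** the two cameras differed by up to 7 mm in the first fix of the shelf, which I settled with two-view points and the measured place of the blue bay. The first lens case was let go about 4 mm too high but landed standing.

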